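# Push the crown block home into the bench stop

### The arm

A 6-joint arm with a two-finger parallel gripper is mounted at the origin on the work surface. World frame = base frame: x ahead of the robot, y to its left, z up, the work surface at z = 0. Lengths are in m, angles in rad, forces in N, time in s.
With the tool pointing down it reaches from about 0.35 to 0.775 m from the base axis. Payload 5.5 kg.
Tool frame: the origin (TCP) lies between the finger pads; the fingertips stand env.nose_length ahead of it and the grasp point (between the pads) lies 8 mm behind it (env.nose_length is the distance from the TCP to the fingertips, in m); z points along the fingers, y is the direction in which the jaws open and shut (so a half turn about z gives the same grasp; the last joint's range is limited). The gripper opens to 85 mm and grips with 20 to 120 N. Pads are 22 mm wide; open, the fingers measure 114 mm over their backs; the gripper's body (76 mm by 85 mm) begins 54 mm behind the grasp point. The pads swing forward as they close: fully open they stand 13 mm farther back than shut.
Start: joints at [1.073, 0.313, 0.046, 1.304, 0, 1.431], TCP at [0.201, 0.539, 0.242] pointing down, gripper open.
Joint ranges: [-2.76, 2.76], [-0.86, 1.69], [-1.03, 1.26], [-2.2, 2.34], [-1.47, 1.5], [-3.14, 3.14]. Speed limits (rad/s): [2.57, 2.57, 3.14, 3.14, 3.14, 3.14].

### API

Orientations are given as a unit quaternion [w, x, y, z].
In Python, from workcell import env gives the robot as it stands. The module is installed in compiled form; this text tells all that it offers.
- The arm moves only by the shell command python3 -m creep 'ROWS' [FORCE]. ROWS is a JSON object of lists of equal length, an entry for each row: "hand": the finger opening in mm, from 0 to 85.4; "delta_pos": the shift along the tool's x, y, z scaled (see below), a list of three; "turn": the turn about the tool's z scaled (see below). In form: {"hand": [hand, ...], "delta_pos": [[dx, dy, dz], ...], "turn": [turn, ...]}. A call has exactly 5 rows; each row shifts and turns the commanded pose from where the row before left it, along the tool's axes as they then stand; what a row does not reach is not made up. The controller multiplies each number of a shift by 0.8 m and each number of a turn by 5 degrees. A row lasts 1/12 s, in which the tool goes at most 41.7 mm and 7.16 degrees, less where a joint would pass 70% of its speed; a pose out of reach is approached as far as the arm can. A call with a number of a shift or a turn outside -1 to 1 is refused whole. A call with a gripper value outside its range is refused whole. The fingers move at their own pace and stop on an object; FORCE is the grip in N (left out, the last holds). Time passes only in rows, so rows that do not move let the fingers close, or fill a call up. It gives the time, the measured TCP pose, the force and the opening at its end, in the units of the state.
- env.get_state(): the state, without advancing time (a new reading comes with each control period).
- env.read_camera(name): name is "side" or "top"; returns a dict with "pixels" (420x560x3 uint8, red, green, blue), "depth" (420x560 float32, m along the optical axis (not along the pixel's ray), 0 where there is no reading), "fx", "fy", "cx", "cy" (pixels), "origin" and "orientation" of the camera in the world. Camera axes: x right, y down, z forward; pixel columns grow to the right and rows downward; lengths in m; the calibration is good to about 2 mm. A picture is of the moment at which its call begins.
- env.hand_in(): hands the job in, once; it reports no verdict.
Trained networks look in the newest picture that a camera, given by its name, has taken for a name from the list of things; names that differ only in an ending like _2 or _b are one class to them, and where a whole thing is asked for, a point or a joint stands for the part that bears it (a point fixed in the world has none). Each returns a list of dicts, best first, with "score" (0 to 1); they miss things now and then, are a little off and sometimes report something else, mostly with a low value. They report only what shows in the picture. A call takes as long as a camera call.
- env.find_in(camera, target): "location" ([row, column] in pixels, amid what is visible of it).
- env.pinpoint(camera, target): "location" ([row, column] in pixels: a listed point, or the origin of a listed thing).
The state is a dict: "clock": time; "joint_pos": joint angles; "qvel": joint speeds; "tau": joint torques, N m; "tcp_pos": TCP position; "orientation": TCP orientation; "wrist_force": force on the tool from outside, world axes, zero at the start; "ft_torque": the same for the moment, N m; "finger_gap": finger opening in m.
Only numpy, scipy, OpenCV 4.12 (cv2) and the standard library are available. Lean on these libraries where they do the work, as an engineer would, in place of code of your own. Each camera call takes 0.05 s, during which the arm holds its last target.

### The job

Push the heavy metal crown block, which stands on a tall wooden stand, home into the bench stop: the three battens screwed to the bench as a three-sided bay. Push only against the stand's flat wooden foot, low down, so that it slides on the bench without rocking or tipping, until the foot sits flush against the back batten between the two side ones. Do not touch the post or the metal crown, do not lift the stand, and leave the other things on the bench where they are.

Things in the scene. Friction and masses are not known exactly. Their poses are not given: they have to be found in the camera images.
- stand: Crown block stand, about 2.2 kg, loose, top-heavy: pushed high it tips. Its foot is a dark wooden board 160 mm along own x, 190 mm along y, 40 mm high; friction on the bench about 0.6. Origin: centre of the foot's underside; z up; own x is the way it goes into the bench stop: the face at x = -80 mm is pushed, the one at +80 mm meets the back batten. Starts outside the bay, turned up to 0.25 rad.
- block: What the foot carries, fixed to it, not to be touched: round wooden post 40 to 150 mm above the bench (radius 60 mm at its bottom collar, 42 mm above it), oval wooden seat 134 x 160 mm up to 170 mm, and the domed oval aluminium crown block, 148 mm along x, 176 mm along y, up to 295 mm above the bench. Origin: centre of the foot's top; axes as the stand's.
- bench_stop: Bench stop, fixed: three brown wooden battens 30 mm wide, 26 mm high, a bay open at one end. Origin: on the bench where the foot's underside centre lies when home; own x points from the open end to the back batten, z up. Back batten's inner face at x = 80 mm; side battens' inner faces at y = +-103 mm from x = 80 to -10 mm, flaring out 18 mm more as a lead-in to their ends at x = -50 mm.
- tin: Closed green tin, 76 mm across, 85 mm high. Origin: centre of its underside. Leave alone.
- tape: Roll of brown paper tape lying flat, 96 mm across, 30 mm high. Origin: centre of its underside. Leave alone.
- brush: Oval wooden hat brush lying bristles down, 154 mm along its x, 64 mm wide, 42 mm high. Origin: centre of its underside. Leave alone.
- thread: Standing thread spool, 42 mm across, 55 mm high. Origin: centre of its underside. Leave alone.
- tolliker: Flat wooden smoothing tool with a round grip on top, 113 mm along its x, 52 mm wide, 64 mm high over the grip. Origin: under its middle. Leave alone.
- wood_block: Small wooden hat block (dome) standing beyond the back batten, 118 x 141 mm, 105 mm high. Origin: centre of its underside. Leave alone.

How it is judged:
By the outcome, as a careful person would: the job done as asked, in the order asked, and still so for the second after the job is handed in, with the robot touching nothing.
It also fails if it takes over 48 s, if anything falls off the work surface, if the arm or the gripper's body presses on something with over 40 N, if the wrist force passes 120 N, or if a joint passes its speed limit or range.

## Working session

There is one attempt and no reset: what is moved stays moved. The work goes in short steps, Python scripts to look and compute and a shell command to move; the robot and the scene stay as the last step left them, time stands still between calls to the robot, and variables do not carry over. Pictures are saved under pics/ and viewed, and the job is handed in when it is done.

```bash
mkdir -p pics; python3 - <<'E'
from workcell import env
import cv2
s=env.get_state()
print({k:s[k] for k in s}); print(env.nose_length)
for c in ("side","top"):
    d=env.read_camera(c)
    cv2.imwrite(f"pics/{c}0.png",d["pixels"][:,:,::-1])
    print(c,d["fx"],d["cx"],d["cy"],d["origin"],d["orientation"])
    for t in ("stand","block","bench_stop","tin","tape","brush","thread","tolliker","wood_block"):
        print(t,[(r["score"],r["location"]) for r in env.pinpoint(c,t)[:2]],[(r["score"],r["location"]) for r in env.find_in(c,t)[:1]])
print(env.get_state()["clock"])
E
```

```text
{'clock': 0.0, 'joint_pos': array([ 1.07339736e+00,  3.14017991e-01,  4.49556904e-02,  1.30358163e+00,
       -2.63489035e-05,  1.43120009e+00]), 'qvel': array([-6.07575000e-04,  8.78517224e-05,  1.32939410e-04, -1.33461551e-03,
        2.42471684e-04,  1.33800163e-03]), 'tau': array([-1.40266457e-04, -4.80628538e+01,  2.98532510e+01,  1.94212329e-02,
       -3.89715115e-04,  6.00026823e-06]), 'tcp_pos': array([0.20115024, 0.53813946, 0.24138931]), 'orientation': array([-2.76768142e-04,  1.77948492e-01,  9.84039369e-01, -8.81468373e-04]), 'wrist_force': array([ 1.37210575, -0.32076742,  1.36876368]), 'ft_torque': array([ 0.0500703 , -0.02348553, -0.0435043 ]), 'finger_gap': 0.08521453537601842}
0.011
side 488.3975834969063 283.71525735265914 206.04653220945642 [ 0.08110475 -0.89025891  0.62430703] [-0.48078396  0.83904138 -0.21840317  0.13098246]
stand [(0.69, [211.6, 231.1])] [(0.82, [164.8, 226.3])]
block [(0.84, [199.0, 231.4])] [(0.96, [147.0, 228.4])]
bench_stop [] [(0.63, [268.2, 296.4])]
tin [(0.72, [200.0, 310.8])] [(0.98, [186.5, 311.4])]
tape [(0.69, [333.7, 270.0]), (0.33,
[... 151 characters left out ...]
178.9, 279.9])] [(0.71, [175.6, 279.9])]
wood_block [(0.75, [335.9, 358.8]), (0.68, [210.7, 229.8])] [(0.9, [323.1, 363.5])]
top 406.5452973351056 282.1937386659806 211.0596385045991 [ 0.37474286 -0.07907794  1.01552491] [-0.05492413  0.70707199 -0.70186256  0.06649424]
stand [] [(0.59, [229.4, 201.8])]
block [] [(0.65, [224.9, 199.2])]
bench_stop [] [(0.79, [222.4, 325.1])]
tin [(0.68, [155.2, 238.1])] [(0.97, [151.6, 233.1])]
tape [] [(0.7, [224.9, 327.9])]
brush [(0.86, [153.9, 315.8])] [(0.87, [153.0, 316.4])]
thread [(0.71, [189.3, 361.6])] [(0.55, [188.8, 367.3])]
tolliker [(0.95, [159.2, 183.5])] [(0.92, [160.4, 182.5])]
wood_block [(0.76, [227.9, 408.4])] [(0.68, [226.6, 413.0])]
1.9
```

View pics/side0.png

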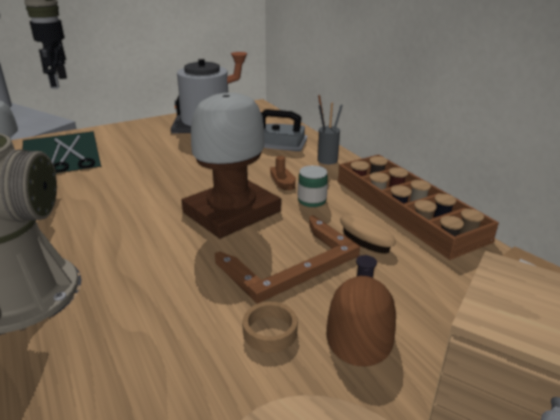

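View pics/top0.png

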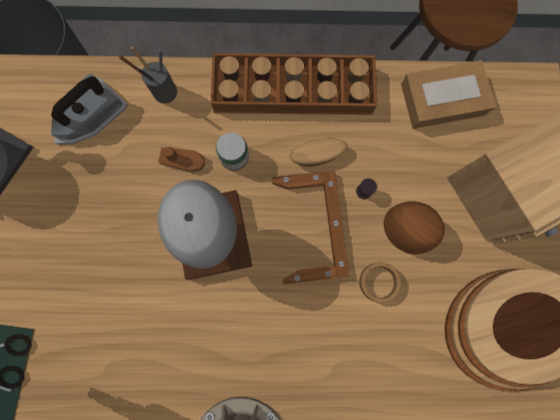

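```bash
cat > h.py <<'E'
import numpy as np, cv2
from scipy.spatial.transform import Rotation as R
from workcell import env
def cap(c,tag):
    d=env.read_camera(c); cv2.imwrite(f"pics/{c}{tag}.png",d["pixels"][:,:,::-1]); np.savez(f"{c}{tag}.npz",**d); return d
def rot(d):
    q=np.array(d["orientation"]); return R.from_quat(q[[1,2,3,0]]).as_matrix()
def cloud(d):
    z=d["depth"]; v,u=np.mgrid[0:z.shape[0],0:z.shape[1]]
    p=np.stack([(u-d["cx"])/d["fx"]*z,(v-d["cy"])/d["fy"]*z,z],-1)
    w=p@rot(d).T+np.array(d["origin"]); w[z<=0]=np.nan; return w
def onplane(d,uv,zw):
    uv=np.atleast_2d(uv).astype(float)
    r=np.c_[(uv[:,0]-d["cx"])/d["fx"],(uv[:,1]-d["cy"])/d["fy"],np.ones(len(uv))]@rot(d).T
    o=np.array(d["origin"]); return o+r*((zw-o[2])/r[:,2])[:,None]
def proj(d,p):
    c=(np.atleast_2d(p)-np.array(d["origin"]))@rot(d); return np.c_[c[:,0]/c[:,2]*d["fx"]+d["cx"],c[:,1]/c[:,2]*d["fy"]+d["cy"]]
E
python3 - <<'E'
from h import *
for c in ("top","side"):
    d=cap(c,"1"); w=cloud(d)
    img=d["pixels"].astype(int)
    # foot top, batten tops
    z=w[...,2]
    for nm,lo,hi in (("foot",.030,.048),("batten",.018,.0305)):
        m=(z>lo)&(z<hi); 
        print(c,nm,m.sum())
        vis=(m*255).astype(np.uint8); cv2.imwrite(f"pics/{c}_{nm}.png",vis)
    m=np.isfinite(z)&(abs(z)<.01); print("bench z",np.median(z[m]), "x",np.nanmin(w[m][:,0]),np.nanmax(w[m][:,0]))
a=cv2.imread("pics/top_foot.png");b=cv2.imread("pics/top_batten.png");e=cv2.imread("pics/side_foot.png")
cv2.imwrite("pics/m1.png",cv2.resize(np.vstack([np.hstack([a,b]),np.hstack([e,cv2.imread("pics/side_batten.png")])]),(800,600)))
E
```

```text
top foot 8187
top batten 6333
bench z 2.3106242563519785e-05 x 0.05744570437684876 0.9740532005144664
side foot 9793
side batten 8285
bench z -0.001155586254968921 x -0.04678317973843807 1.62047156197515
```

View pics/m1.png

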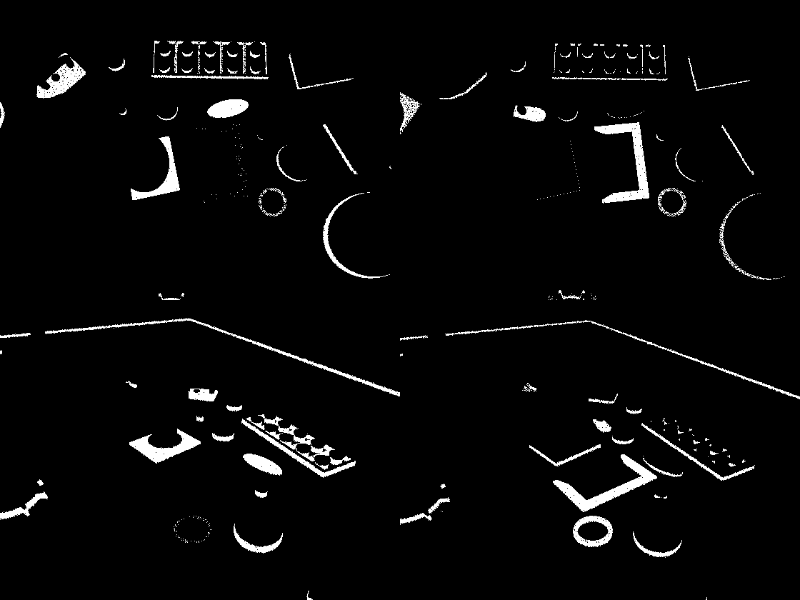

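```bash
cat >> h.py <<'E'
from scipy.spatial import cKDTree
from scipy.optimize import minimize
def pts(tag,lo,hi,box,cams=("top","side")):
    out={}
    for c in cams:
        d=np.load(f"{c}{tag}.npz"); w=cloud(d).reshape(-1,3)
        m=(w[:,2]>lo)&(w[:,2]<hi)&(w[:,0]>box[0])&(w[:,0]<box[1])&(w[:,1]>box[2])&(w[:,1]<box[3]); out[c]=w[m]
    return out
def inframe(p,x,y,a):
    c,s=np.cos(a),np.sin(a); q=p[:,:2]-[x,y]; return q@np.array([[c,-s],[s,c]])
def sdrect(q,x0,x1,y0,y1):
    dx=np.maximum(x0-q[:,0],q[:,0]-x1); dy=np.maximum(y0-q[:,1],q[:,1]-y1)
    return np.hypot(np.maximum(dx,0),np.maximum(dy,0))+np.minimum(np.maximum(dx,dy),0)
E
python3 - <<'E'
from h import *
d=np.load("top1.npz")
corn=onplane(d,[[235,192],[250,270],[185,278],[178,200]],.04); print(corn)
bc=onplane(d,[[326,172],[336,275],[284,283],[273,181]],.026); print(bc)
f=pts("1",.034,.046,(.3,.62,-.02,.25))
b=pts("1",.018,.031,(.25,.65,-.30,.06))
for n,p in (("foot",f),("bat",b)):
    for c in p: 
        q=p[c]; print(n,c,len(q),np.median(q[:,2]))
        (cx,cy),(w,h),a=cv2.minAreaRect(q[:,:2].astype(np.float32)); print(cx,cy,w,h,a)
E
```

```text
[[ 0.59058937  0.02136391  0.04      ]
 [ 0.40158324 -0.01903812  0.04      ]
 [ 0.38192244  0.13372747  0.04      ]
 [ 0.56930262  0.15946938  0.04      ]]
[[ 0.64741418 -0.20451389  0.026     ]
 [ 0.39136453 -0.2254549   0.026     ]
 [ 0.37163913 -0.10018655  0.026     ]
 [ 0.62276303 -0.07135975  0.026     ]]
foot top 1415 0.03976687115396238
0.4867088198661804 0.07630793005228043 0.18975317478179932 0.16020730137825012 12.394856452941895
foot side 1535 0.03830565945472386
0.4851343035697937 0.0751810222864151 0.19322611391544342 0.16326773166656494 12.4959716796875
bat top 2634 0.02607142047983735
0.511288583278656 -0.1399553120136261 0.3562100827693939 0.2918025553226471 82.71522521972656
bat side 3144 0.024477031014951578
0.5121299624443054 -0.1374690979719162 0.36276644468307495 0.2944592535495758 83.06352996826172
```

```bash
cat >> h.py <<'E'
def bayfit(tag,p0,cams=("top","side")):
    b=pts(tag,.018,.031,(.25,.70,-.30,.06),cams)
    # model fill
    gx,gy=np.meshgrid(np.arange(-60,116,2)/1e3,np.arange(-150,151,2)/1e3); g=np.c_[gx.ravel(),gy.ravel()]
    def inside(q):
        x,y=q[:,0],abs(q[:,1])
        off=.103+np.where(x<-.01,(-.01-x)/.04*.018,0)
        return ((x>.08)&(x<.11)&(y<.133))|((x>-.05)&(x<=.08)&(y>off)&(y<off+.03))
    M=g[inside(g)]; T=cKDTree(M)
    res={}
    for c,P in b.items():
        p=np.array(p0,float)
        for it in range(4):
            q=inframe(P,*p); qq=P[T.query(q)[0]<(.02 if it==0 else .008)]
            def cost(v):
                q=inframe(qq,*v); t=cKDTree(q)
                return np.mean(np.minimum(T.query(q)[0],.01)**2)*1e6+np.mean(np.minimum(t.query(M)[0],.01)**2)*1e6
            r=minimize(cost,p,method="Nelder-Mead",options=dict(initial_simplex=[p,p+[.005,0,0],p+[0,.005,0],p+[0,0,.03]],xatol=1e-4,fatol=1e-4)); p=r.x
        res[c]=(p,r.fun,len(qq))
    return res
E
python3 - <<'E'
from h import *
r=bayfit("1",(.50,-.12,-np.radians(81)))
p=[r[c][0] for c in r]; print(r)
st=np.array([.486,.0757,-np.radians(77.56)])
for c in ("top","side"):
    d=np.load(c+"1.npz"); im=d["pixels"][:,:,::-1].copy()
    def poly(v,P,z,col):
        P=np.array(P)/1e3; cc,s=np.cos(v[2]),np.sin(v[2]); X=np.c_[v[0]+P[:,0]*cc-P[:,1]*s,v[1]+P[:,0]*s+P[:,1]*cc,np.full(len(P),z)]
        cv2.polylines(im,[np.round(proj(d,X)).astype(int)],True,col,1)
    poly(r[c][0],[(-50,121),(-10,103),(80,103),(80,-103),(-10,-103),(-50,-121)],.026,(0,255,0))
    poly(st,[(-80,-95),(80,-95),(80,95),(-80,95)],.04,(255,255,0))
    cv2.imwrite(f"pics/{c}_fit.png",cv2.resize(im[100:340,120:440],(800,600)))
# relative
for c in r: print(c, inframe(np.array([[.486,.0757]]),*r[c][0]), np.degrees(st[2]-r[c][0][2]))
for n in ("tin","tape","tolliker","brush"): pass
w=cloud(np.load("top1.npz")); 
for (n,v,u) in (("tin",151,233),("tollik",160,182),("tollgrip",155,170),("tollR",163,205),("brush",153,317)): print(n,w[v,u])
E
```

```text
{'top': (array([ 0.50635437, -0.13186647, -1.4550863 ]), np.float64(4.009459168391585), 2507), 'side': (array([ 0.50592713, -0.13271037, -1.4521685 ]), np.float64(4.594014094209342), 2535)}
top [[-0.20852844  0.00374571]] 5.810303536615359
side [[-0.20930403  0.00487824]] 5.643126272446021
tin [0.6807568  0.02417305 0.0839028 ]
tollik [0.67604106 0.1589985  0.02167655]
tollgrip [0.67528802 0.17826959 0.06451002]
tollR [0.67445882 0.10423339 0.00264648]
brush [ 0.69201457 -0.18067773  0.04113308]
```

View pics/top_fit.png

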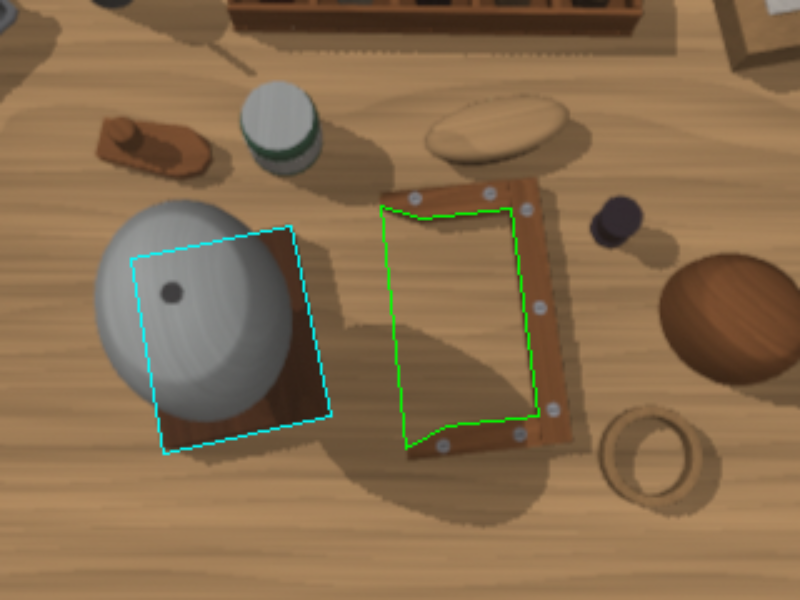

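View pics/side_fit.png

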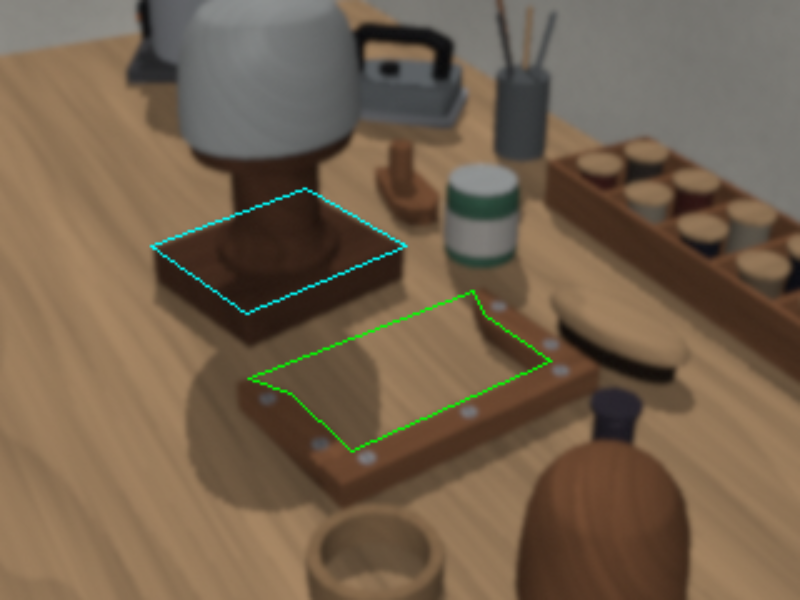

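```bash
python3 -m creep '{"hand":[85,85,85,85,85],"delta_pos":[[0,0,0],[0,0,0],[0,0,0],[0,0,0],[0,0,0]],"turn":[-1,-1,-1,-1,-1]}'
python3 -m creep '{"hand":[85,85,85,85,85],"delta_pos":[[0,0,0],[0,0,0],[0,0,0],[0,0,0],[0,0,0]],"turn":[-1,-0.58,0,0,0]}'
python3 - <<'E'
from h import *
s=env.get_state(); q=s["orientation"]; M=R.from_quat(q[[1,2,3,0]]).as_matrix()
print(s["joint_pos"],s["tcp_pos"],M,np.degrees(np.arctan2(M[1,1],M[0,1])))
t=np.array([.460,.231,s["tcp_pos"][2]]); print((t-s["tcp_pos"])@M/.8)
E
```

```text
clock: 2.42
tcp_pos: [0.2014, 0.5386, 0.2423]
orientation: [-0.0, -0.041, 0.999, 0.0]
wrist_force: [-0.6, -0.3, 0.4]
finger_gap: 0.0849
clock: 2.83
tcp_pos: [0.2014, 0.5386, 0.2423]
orientation: [0.0, -0.107, 0.994, 0.0]
wrist_force: [0.1, 0.2, -0.3]
finger_gap: 0.0852
[ 1.07339805e+00  3.13208935e-01  4.60851697e-02  1.30361350e+00
 -7.18054969e-06  8.58334264e-01] [0.20139617 0.53860488 0.24231202] [[-9.76962782e-01 -2.13409751e-01  3.44914830e-05]
 [-2.13409749e-01  9.76962782e-01  4.84794000e-05]
 [-4.40428718e-05  4.00017508e-05 -9.99999998e-01]] 102.3222475812539
[-2.33750546e-01 -4.44633868e-01 -7.49108786e-06]
```

```bash
python3 -m creep '{"hand":[85,85,85,85,85],"delta_pos":[[-0.02,-0.035,0],[-0.02,-0.035,0],[-0.02,-0.035,0],[-0.02,-0.035,0],[-0.02,-0.035,0]],"turn":[0,0,0,0,0]}'
python3 -m creep '{"hand":[85,85,85,85,85],"delta_pos":[[-0.02,-0.035,0],[-0.02,-0.035,0],[-0.02,-0.035,0],[-0.02,-0.035,0],[-0.02,-0.035,0]],"turn":[0,0,0,0,0]}'
python3 -m creep '{"hand":[85,85,85,85,85],"delta_pos":[[-0.017,-0.03,0.03],[-0.017,-0.02,0.03],[0,-0.02,0.03],[0,0,0.03],[0,0,0]],"turn":[0,0,0,0,0]}'
python3 - <<'E'
from h import *
s=env.get_state(); q=s["orientation"]; M=R.from_quat(q[[1,2,3,0]]).as_matrix()
print(s["joint_pos"],s["tcp_pos"],np.degrees(np.arctan2(M[1,1],M[0,1])))
cap("side","2");cap("top","2")
a=cv2.imread("pics/side2.png")[30:300,80:440]; cv2.imwrite("pics/side2c.png",cv2.resize(a,(800,600)))
E
```

```text
clock: 3.25
tcp_pos: [0.3103, 0.418, 0.2424]
orientation: [0.0, -0.108, 0.994, 0.0]
wrist_force: [-0.3, -0.2, -0.5]
finger_gap: 0.0852
clock: 3.67
tcp_pos: [0.4187, 0.2982, 0.2425]
orientation: [0.0, -0.107, 0.994, 0.0]
wrist_force: [0.4, 0.6, 0.3]
finger_gap: 0.0853
clock: 4.08
tcp_pos: [0.4539, 0.2486, 0.1419]
orientation: [-0.004, -0.106, 0.994, -0.001]
wrist_force: [-1.4, 0.5, -0.4]
finger_gap: 0.0849
[ 3.45729630e-01  2.62685348e-01 -2.76029247e-01  1.04001749e+00
  1.07355959e-04  1.32499160e-01] [0.45388569 0.24855253 0.14186525] 102.2173942638177
```

View pics/side2c.png

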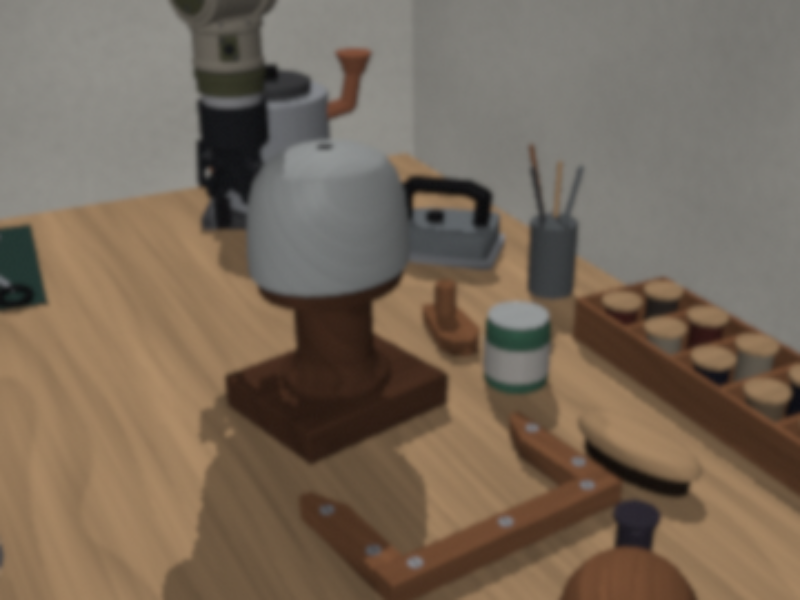

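View pics/top2.png

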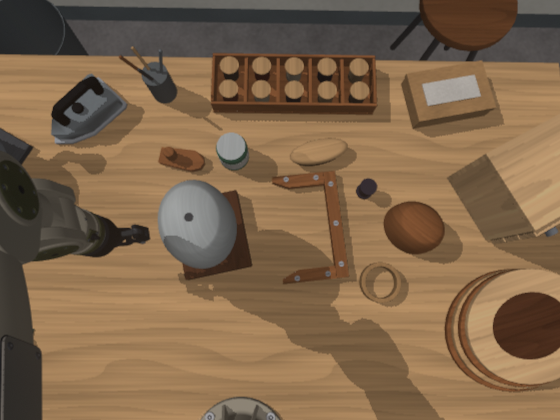

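```bash
python3 - <<'E'
from h import *
s=env.get_state(); q=s["orientation"]; M=R.from_quat(q[[1,2,3,0]]).as_matrix(); t=s["tcp_pos"]
for c in ("top","side"):
    w=cloud(np.load(c+"2.npz")).reshape(-1,3); w=w[np.isfinite(w[:,2])]
    r=(w-t)@M; r[:,2]*=-1; r[:,1]*=-1   # r: tool x, fwd, up rel. TCP
    m=(abs(r[:,0])<.12)&(r[:,1]>-.12)&(r[:,1]<(.075 if c=='top' else .07))&(w[:,2]>.06)
    r=r[m]
    for lo in np.arange(-.04,.4,.02):
        k=r[(r[:,2]>=lo)&(r[:,2]<lo+.02)]
        if len(k)>3: print(c,round(lo,3),len(k),"fwd max %.3f  x %.3f %.3f"%(k[:,1].max(),k[:,0].min(),k[:,0].max()))
E
```

```text
top 0.0 12 fwd max 0.055  x 0.010 0.015
top 0.02 6 fwd max 0.053  x 0.010 0.015
top 0.04 60 fwd max 0.075  x -0.009 0.016
top 0.06 145 fwd max 0.074  x -0.014 0.020
top 0.08 140 fwd max 0.073  x -0.014 0.022
top 0.1 180 fwd max 0.070  x -0.017 0.039
top 0.12 173 fwd max 0.040  x -0.028 0.040
top 0.14 264 fwd max 0.039  x -0.030 0.040
top 0.16 183 fwd max 0.040  x -0.028 0.040
top 0.18 158 fwd max 0.040  x -0.027 0.040
top 0.2 259 fwd max 0.042  x -0.031 0.040
top 0.22 163 fwd max 0.046  x -0.026 0.029
top 0.24 243 fwd max 0.041  x -0.028 0.049
top 0.26 162 fwd max 0.049  x -0.044 0.051
top 0.28 591 fwd max 0.051  x -0.045 0.052
top 0.3 629 fwd max 0.050  x -0.045 0.051
top 0.32 777 fwd max 0.047  x -0.045 0.046
top 0.34 760 fwd max 0.046  x -0.045 0.041
top 0.36 7 fwd max 0.035  x 0.010 0.039
top 0.38 177 fwd max 0.053  x -0.039 0.039
side -0.02 11 fwd max -0.037  x -0.005 0.015
side 0.0 62 fwd max -0.037  x -0.007 0.017
side 0.02 65 fwd max -0.036  x -0.006 0.017
side 0.04 89 fwd max 0.044  x -0.005 0.024
side 0.06 172 fwd max 0.044  x -0.001 0.025
side 0.08 224 fwd max 0.068  x -0.006 0.027
side 0.1 163 fwd max 0.066  x -0.022 0.043
side 0.12 257 fwd max 0.043  x -0.026 0.043
side 0.14 302 fwd max 0.043  x -0.032 0.043
side 0.16 223 fwd max 0.040  x -0.023 0.041
side 0.18 267 fwd max 0.044  x -0.030 0.044
side 0.2 284 fwd max 0.046  x -0.029 0.044
side 0.22 281 fwd max 0.049  x -0.024 0.043
side 0.24 363 fwd max 0.044  x -0.041 0.052
side 0.26 452 fwd max 0.054  x -0.044 0.054
side 0.28 521 fwd max 0.054  x -0.043 0.054
side 0.3 511 fwd max 0.050  x -0.044 0.053
side 0.32 235 fwd max 0.049  x -0.042 0.051
```

```bash
python3 - <<'E'
from h import *
s=env.get_state(); q=s["orientation"]; M=R.from_quat(q[[1,2,3,0]]).as_matrix(); t=s["tcp_pos"]
w=cloud(np.load("top2.npz")).reshape(-1,3); w=w[np.isfinite(w[:,2])]
r=(w-t)@M; r[:,2]*=-1; r[:,1]*=-1
m=(abs(r[:,0])<.06)&(r[:,1]>-.12)&(r[:,1]<.09)&(w[:,2]>.05); r=r[m]
for lo in np.arange(-.03,.13,.01):
    k=r[(r[:,2]>=lo)&(r[:,2]<lo+.01)]
    if len(k)>1: print(round(lo,3),len(k),"fwd %.3f..%.3f (med top5 %.3f) x %.3f %.3f"%(k[:,1].min(),k[:,1].max(),np.median(np.sort(k[:,1])[-5:]),k[:,0].min(),k[:,0].max()))
# post radius profile
for c in ("side",):
    w=cloud(np.load(c+"1.npz")).reshape(-1,3); w=w[np.isfinite(w[:,2])]
    rr=np.hypot(w[:,0]-.486,w[:,1]-.0757)
    for lo in np.arange(.03,.18,.006):
        m=(w[:,2]>lo)&(w[:,2]<lo+.006)&(rr<.1)
        if m.sum()>3: print("z %.3f r med %.3f p5 %.3f p95 %.3f n%d"%(lo,np.median(rr[m]),*np.percentile(rr[m],[5,95]),m.sum()))
im=cv2.imread("pics/top2.png")[180:290,60:260]; cv2.imwrite("pics/t2c.png",cv2.resize(im,(800,440),interpolation=cv2.INTER_CUBIC))
E
```

```text
0.0 5 fwd 0.045..0.055 (med top5 0.051) x 0.010 0.014
0.01 7 fwd 0.047..0.054 (med top5 0.051) x 0.010 0.015
0.02 6 fwd 0.044..0.053 (med top5 0.051) x 0.010 0.015
0.04 6 fwd 0.051..0.058 (med top5 0.057) x 0.013 0.016
0.05 65 fwd 0.043..0.076 (med top5 0.076) x -0.009 0.016
0.06 85 fwd 0.022..0.076 (med top5 0.074) x -0.013 0.020
0.07 61 fwd 0.021..0.074 (med top5 0.073) x -0.014 0.020
0.08 65 fwd 0.019..0.073 (med top5 0.072) x -0.014 0.022
0.09 75 fwd 0.029..0.072 (med top5 0.071) x -0.009 0.016
0.1 148 fwd 0.034..0.070 (med top5 0.070) x -0.009 0.016
0.11 32 fwd 0.007..0.040 (med top5 0.039) x -0.017 0.039
0.12 89 fwd -0.008..0.040 (med top5 0.039) x -0.028 0.040
z 0.030 r med 0.088 p5 0.077 p95 0.099 n149
z 0.036 r med 0.079 p5 0.059 p95 0.097 n1173
z 0.042 r med 0.058 p5 0.055 p95 0.061 n125
z 0.048 r med 0.054 p5 0.049 p95 0.059 n228
z 0.054 r med 0.048 p5 0.043 p95 0.052 n167
z 0.060 r med 0.044 p5 0.040 p95 0.046 n120
z 0.066 r med 0.041 p5 0.038 p95 0.044 n83
z 0.072 r med 0.041 p5 0.037 p95 0.043 n82
z 0.078 r med 0.041 p5 0.038 p95 0.043 n85
z 0.084 r med 0.040 p5 0.038 p95 0.043 n78
z 0.090 r med 0.041 p5 0.038 p95 0.043 n77
z 0.096 r med 0.040 p5 0.037 p95 0.043 n85
z 0.102 r med 0.041 p5 0.037 p95 0.043 n81
z 0.108 r med 0.040 p5 0.038 p95 0.042 n89
z 0.114 r med 0.040 p5 0.038 p95 0.042 n76
z 0.120 r med 0.041 p5 0.037 p95 0.043 n84
z 0.126 r med 0.040 p5 0.037 p95 0.043 n73
z 0.132 r med 0.040 p5 0.038 p95 0.043 n34
z 0.144 r med 0.069 p5 0.064 p95 0.077 n11
z 0.150 r med 0.069 p5 0.064 p95 0.079 n139
z 0.156 r med 0.070 p5 0.064 p95 0.079 n160
z 0.162 r med 0.069 p5 0.064 p95 0.079 n94
z 0.168 r med 0.076 p5 0.070 p95 0.086 n122
z 0.174 r med 0.077 p5 0.070 p95 0.087 n174
```

View pics/t2c.png

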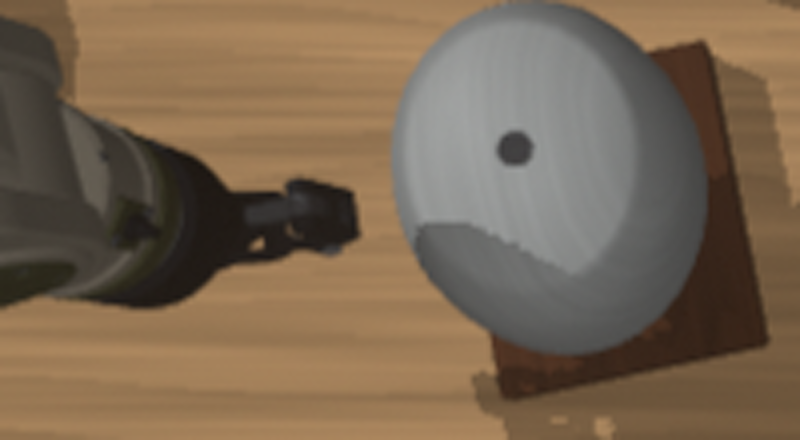

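```bash
python3 -m creep '{"hand":[85,85,85,85,85],"delta_pos":[[0,0,0.03],[0,0,0.03],[0,0,0.03],[0,0,0.03],[0,0,0]],"turn":[0,0,0,0,0]}'
python3 -m creep '{"hand":[85,85,85,85,85],"delta_pos":[[0,0,0.01],[0,0,0.01],[0,0,0],[0,0,0],[0,0,0]],"turn":[0,0,0,0,0]}'
```

```text
clock: 4.6
tcp_pos: [0.4546, 0.2508, 0.0484]
orientation: [-0.002, -0.108, 0.994, -0.0]
wrist_force: [-0.8, -0.0, -0.0]
finger_gap: 0.0847
clock: 5.02
tcp_pos: [0.4572, 0.251, 0.0354]
orientation: [0.001, -0.108, 0.994, 0.0]
wrist_force: [-0.2, 0.3, 0.7]
finger_gap: 0.085
```

```bash
python3 -m creep '{"hand":[85,85,85,85,85],"delta_pos":[[0,0,0.01],[0,0,0.008],[0,0,0.006],[0,0,0],[0,0,0]],"turn":[0,0,0,0,0]}'
cat >> h.py <<'E'
HOME=np.array([.5062,-.1323,-1.4536])
def tool():
    s=env.get_state(); q=s["orientation"]; M=R.from_quat(q[[1,2,3,0]]).as_matrix(); return s,M
def footfit(tag,lo=.033,hi=.047):
    # fit known 160x190 rectangle to foot top + heading, sides via minAreaRect
    f=pts(tag,lo,hi,(.36,.64,-.24,.2)); out=[]
    for c,P in f.items():
        P=P[:,:2]
        # keep largest cluster near
        rr=cv2.minAreaRect(P.astype(np.float32)); out.append((c,len(P),rr))
    return out
E
python3 - <<'E'
from h import *
cap("side","3");cap("top","3")
s,M=tool(); t=s["tcp_pos"]; print(t,s["wrist_force"],np.degrees(np.arctan2(M[1,1],M[0,1])))
st=np.array([.486,.0757,-np.radians(77.56)]); print("tcp in stand",inframe(t[None,:2],*st))
w=cloud(np.load("top3.npz")).reshape(-1,3); w=w[np.isfinite(w[:,2])]
r=(w-t)@M; r[:,2]*=-1; r[:,1]*=-1
m=(abs(r[:,0])<.06)&(r[:,1]>-.12)&(r[:,1]<.09)&(w[:,2]>.006); r=r[m]
for lo in np.arange(-.03,.13,.01):
    k=r[(r[:,2]>=lo)&(r[:,2]<lo+.01)]
    if len(k)>1: print(round(lo,3),len(k),"fwd %.3f..%.3f x %.3f %.3f"%(k[:,1].min(),k[:,1].max(),k[:,0].min(),k[:,0].max()))
a=cv2.imread("pics/side3.png")[30:300,80:440]; cv2.imwrite("pics/side3c.png",cv2.resize(a,(800,600)))
im=cv2.imread("pics/top3.png")[180:290,60:260]; cv2.imwrite("pics/t3c.png",cv2.resize(im,(800,440),interpolation=cv2.INTER_CUBIC))
E
```

```text
clock: 5.43
tcp_pos: [0.4558, 0.2504, 0.0145]
orientation: [-0.001, -0.108, 0.994, -0.0]
wrist_force: [0.6, -0.1, -0.1]
finger_gap: 0.0848
[0.45638686 0.2506599  0.01503498] [-0.38626193 -0.35531116  0.52046987] 102.39705520214532
tcp in stand [[-0.17723139  0.00877147]]
0.0 2 fwd 0.047..0.050 x 0.011 0.013
0.01 5 fwd 0.045..0.052 x 0.010 0.014
0.04 10 fwd 0.045..0.057 x 0.011 0.015
0.05 12 fwd 0.044..0.068 x 0.010 0.015
0.06 44 fwd 0.029..0.071 x -0.014 0.019
0.07 33 fwd 0.025..0.072 x -0.014 0.019
0.08 39 fwd 0.022..0.073 x -0.014 0.020
0.09 40 fwd 0.023..0.071 x -0.009 0.022
0.1 115 fwd 0.036..0.070 x -0.011 0.015
0.11 20 fwd 0.032..0.040 x -0.013 0.022
0.12 49 fwd -0.001..0.039 x -0.023 0.040
```

View pics/side3c.png

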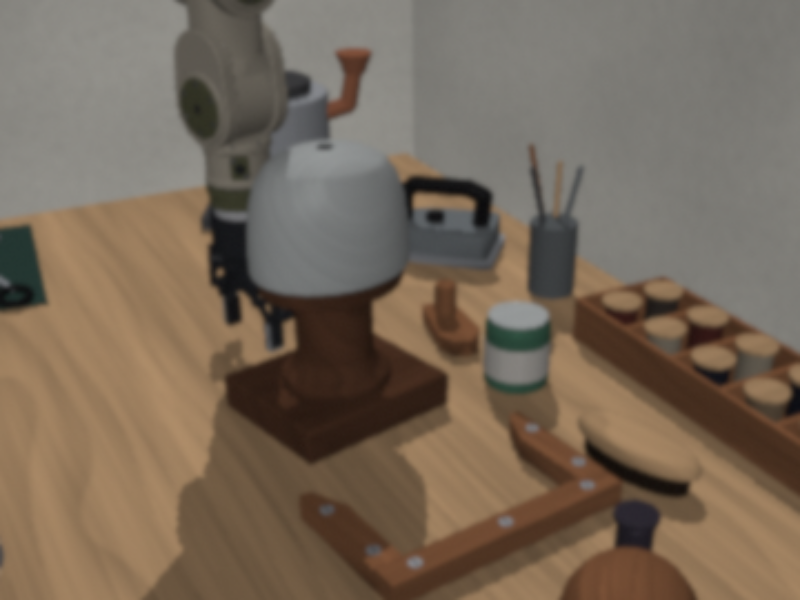

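View pics/t3c.png

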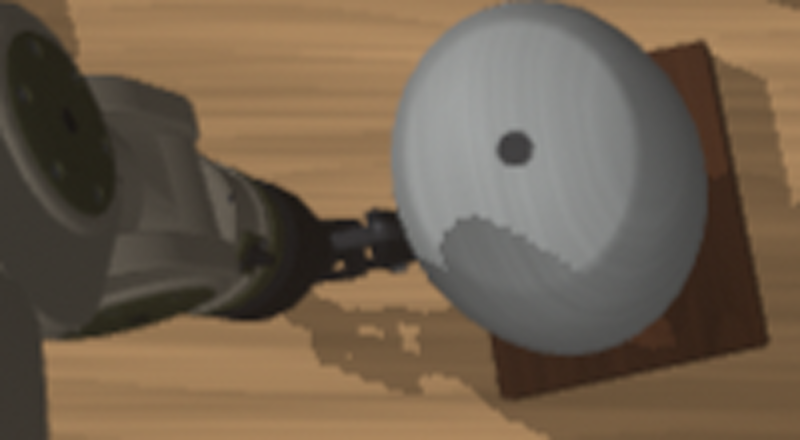

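```bash
python3 -m creep '{"hand":[85,85,85,85,85],"delta_pos":[[0,-0.009,0],[0,-0.009,0],[0,-0.009,0],[0,-0.007,0],[0,0,0]],"turn":[0,0,0,0,0]}'
python3 -m creep '{"hand":[85,85,85,85,85],"delta_pos":[[0,-0.004,0],[0,-0.004,0],[0,-0.004,0],[0,-0.004,0],[0,-0.004,0]],"turn":[0,0,0,0,0]}'
python3 - <<'E'
from h import *
s,M=tool(); t=s["tcp_pos"]; st=np.array([.486,.0757,-np.radians(77.56)]); print("tcp in stand",inframe(t[None,:2],*st),s["wrist_force"])
cap("side","4");cap("top","4"); print(footfit("4"))
E
```

```text
clock: 5.95
tcp_pos: [0.4626, 0.2228, 0.0152]
orientation: [0.0, -0.107, 0.994, -0.0]
wrist_force: [-0.3, -0.4, -0.2]
finger_gap: 0.0847
clock: 6.37
tcp_pos: [0.4653, 0.2111, 0.0155]
orientation: [-0.0, -0.109, 0.994, 0.004]
wrist_force: [-3.0, 12.7, 2.8]
finger_gap: 0.0853
tcp in stand [[-0.13664558  0.00892088]] [-3.04439403 12.71952698  2.80931124]
[('top', 1408, ((0.48727959394454956, 0.07423438131809235), (0.18963874876499176, 0.15982685983181), 12.20508098602295)), ('side', 1615, ((0.48456743359565735, 0.08177341520786285), (0.1930534690618515, 0.17711114883422852), 12.466514587402344))]
```

```bash
cat >> h.py <<'E'
def bay2w(x,y,th):
    c,s=np.cos(HOME[2]),np.sin(HOME[2]); return np.array([HOME[0]+x*c-y*s,HOME[1]+x*s+y*c,HOME[2]+np.radians(th)])
def w2bay(p):
    q=inframe(np.array([[p[0],p[1]]]),*HOME)[0]; return q[0]*1e3,q[1]*1e3,np.degrees(p[2]-HOME[2])
def plan(stand,way,off=0.137):
    """stand: world pose now; way: list of bay (m,m,deg); gives net tool-frame delta (units) and turn units per waypoint"""
    s,M=tool(); t=s["tcp_pos"][:2]; yaw=np.arctan2(M[1,1],M[0,1])
    rel=inframe(t[None],*stand)[0]; print("rel",rel*1e3,"stand bay",w2bay(stand),"yaw-heading off",np.degrees(yaw-np.pi-stand[2]))
    for wp in way:
        p=bay2w(*wp); c,sn=np.cos(p[2]),np.sin(p[2]); g=p[:2]+[rel[0]*c-rel[1]*sn,rel[0]*sn+rel[1]*c]
        ny=p[2]+np.pi; d=g-t
        X=np.array([-(np.sin(yaw)*1), np.cos(yaw)])*1.0  # tool x = y x z(down) = (-yy, yx)
        Y=np.array([np.cos(yaw),np.sin(yaw)])
        dy=np.degrees((ny-yaw+np.pi)%(2*np.pi)-np.pi)
        print(wp,"dx %.4f dy %.4f turn %.3f"%(d@X/.8,d@Y/.8,-dy/5)); t=g; yaw=ny
E
python3 - <<'E'
from h import *
st=np.array([.4867,.0737,-np.radians(77.7)])
plan(st,[(-.180,.0045,4.4),(-.150,.004,3.0),(-.12,.003,1.8),(-.09,.0015,.8),(-.06,0,0),(0,0,0)])
E
```

```text
rel [-138.18080074    8.40589567] stand bay (np.float64(-206.8670161376981), np.float64(4.7209781068508345), np.float64(5.585145100216463)) yaw-heading off 0.18595890112201466
(-0.18, 0.0045, 4.4) dx 0.0001 dy -0.0337 turn 0.274
(-0.15, 0.004, 3.0) dx -0.0007 dy -0.0376 turn 0.280
(-0.12, 0.003, 1.8) dx -0.0004 dy -0.0376 turn 0.240
(-0.09, 0.0015, 0.8) dx 0.0000 dy -0.0376 turn 0.200
(-0.06, 0, 0) dx -0.0000 dy -0.0376 turn 0.160
(0, 0, 0) dx 0.0000 dy -0.0750 turn -0.000
```

```bash
python3 -m creep '{"hand":[85,85,85,85,85],"delta_pos":[[0,-0.006,0],[0,-0.008,0],[0,-0.008,0],[0,-0.008,0],[0,-0.006,0]],"turn":[0.06,0.06,0.06,0.06,0.05]}'
python3 - <<'E'
from h import *
s,M=tool(); print(s["wrist_force"])
cap("side","5");cap("top","5"); print(footfit("5"))
E
```

```text
clock: 6.88
tcp_pos: [0.4716, 0.1829, 0.0155]
orientation: [0.0, -0.097, 0.995, 0.003]
wrist_force: [-2.4, 12.3, 1.4]
finger_gap: 0.0851
[-2.41985993 12.29388028  1.44559567]
[('top', 1282, ((0.49158042669296265, 0.04538851976394653), (0.1897217035293579, 0.16006353497505188), 11.824995040893555)), ('side', 1698, ((0.48891255259513855, 0.05117606371641159), (0.19079895317554474, 0.17529790103435516), 11.62070369720459))]
```

```bash
python3 - <<'E'
from h import *
st=np.array([.4916,.0454,-np.radians(78.2)])
plan(st,[(-.150,.004,3.2),(-.12,.003,1.8),(-.09,.0015,.8),(-.06,0,0),(0,0,0)])
E
python3 -m creep '{"hand":[85,85,85,85,85],"delta_pos":[[0,-0.006,0],[0,-0.008,0],[0,-0.008,0],[0,-0.008,0],[0,-0.006,0]],"turn":[0.06,0.06,0.06,0.06,0.06]}'
python3 - <<'E'
from h import *
s,M=tool(); print(s["wrist_force"])
cap("side","6");cap("top","6"); f=footfit("6"); print(f)
(cx,cy),_,a=f[0][2]; plan(np.array([cx,cy,np.radians(a-90)]),[(-.12,.003,1.8),(-.09,.0015,.8),(-.06,0,0),(0,0,0)])
E
```

```text
rel [-137.66551298    8.56818572] stand bay (np.float64(-178.1881954188285), np.float64(6.278297012835678), np.float64(5.085145100216456)) yaw-heading off -0.7763120146418995
(-0.15, 0.004, 3.2) dx -0.0002 dy -0.0353 turn 0.222
(-0.12, 0.003, 1.8) dx -0.0009 dy -0.0377 turn 0.280
(-0.09, 0.0015, 0.8) dx 0.0001 dy -0.0376 turn 0.200
(-0.06, 0, 0) dx -0.0000 dy -0.0376 turn 0.160
(0, 0, 0) dx 0.0000 dy -0.0750 turn -0.000
clock: 7.4
tcp_pos: [0.4769, 0.1546, 0.0155]
orientation: [0.001, -0.084, 0.996, 0.003]
wrist_force: [-1.1, 12.0, 1.1]
finger_gap: 0.0851
[-1.08967075 12.01021627  1.06636103]
[('top', 1152, ((0.49505454301834106, 0.016645610332489014), (0.1901717334985733, 0.1597258299589157), 11.427915573120117)), ('side', 1815, ((0.4847867488861084, 0.06826642900705338), (0.19380557537078857, 0.2679661810398102), 11.300061225891113))]
rel [-137.78680238    9.47705078] stand bay (np.float64(-149.2271167042998), np.float64(6.346943261835921), np.float64(4.713060673336581)) yaw-heading off -1.9030668850952477
(-0.12, 0.003, 1.8) dx -0.0028 dy -0.0368 turn 0.202
(-0.09, 0.0015, 0.8) dx 0.0000 dy -0.0377 turn 0.200
(-0.06, 0, 0) dx -0.0000 dy -0.0377 turn 0.160
(0, 0, 0) dx 0.0000 dy -0.0750 turn -0.000
```

```bash
python3 -m creep '{"hand":[85,85,85,85,85],"delta_pos":[[0,0.006,0],[-0.006,0.004,0],[-0.008,0,0],[-0.006,0,0],[0,0,0]],"turn":[0,0.2,0.2,0.16,0]}'
python3 -m creep '{"hand":[85,85,85,85,85],"delta_pos":[[0,-0.005,0],[0,-0.005,0],[0,-0.004,0],[0,-0.004,0],[0,-0.003,0]],"turn":[0,0,0,0,0]}'
python3 - <<'E'
from h import *
s,M=tool(); print(s["wrist_force"])
cap("side","7");cap("top","7"); f=footfit("7"); print(f)
(cx,cy),_,a=f[0][2]; plan(np.array([cx,cy,np.radians(a-90)]),[(-.12,.006,1.8)])
E
```

```text
clock: 7.92
tcp_pos: [0.4932, 0.1623, 0.0153]
orientation: [0.001, -0.057, 0.998, -0.0]
wrist_force: [0.3, -0.8, 0.3]
finger_gap: 0.085
clock: 8.33
tcp_pos: [0.4933, 0.1477, 0.0153]
orientation: [0.0, -0.059, 0.998, 0.003]
wrist_force: [-0.2, 11.7, 0.1]
finger_gap: 0.0846
[-0.16225425 11.6533538   0.05114906]
[('top', 1113, ((0.4948880076408386, 0.007374748587608337), (0.18998250365257263, 0.15995483100414276), 10.613970756530762)), ('side', 1831, ((0.4848136007785797, 0.06002628058195114), (0.19246342778205872, 0.2697092294692993), 10.780159950256348))]
rel [-137.74697918   24.22880838] stand bay (np.float64(-140.03932235266294), np.float64(5.097524806440606), np.float64(3.8991158567472217)) yaw-heading off -3.883591519855468
(-0.12, 0.006, 1.8) dx -0.0075 dy -0.0258 turn -0.357
```

```bash
python3 -m creep '{"hand":[85,85,85,85,85],"delta_pos":[[-0.001,-0.006,0],[-0.001,-0.008,0],[-0.001,-0.008,0],[-0.001,-0.008,0],[-0.001,-0.006,0]],"turn":[0.1,0.1,0.1,0.1,0]}'
python3 - <<'E'
from h import *
s,M=tool(); print(s["wrist_force"])
cap("side","8");cap("top","8"); f=footfit("8"); print(f)
(cx,cy),_,a=f[0][2]; plan(np.array([cx,cy,np.radians(a-90)]),[(-.07,.004,-1.8)])
E
```

```text
clock: 8.85
tcp_pos: [0.4999, 0.1193, 0.0153]
orientation: [0.0, -0.041, 0.999, 0.003]
wrist_force: [-1.0, 11.8, 2.0]
finger_gap: 0.0849
[-1.03525392 11.78933576  1.97881807]
[('top', 997, ((0.4950389266014099, -0.02155514806509018), (0.18914088606834412, 0.15988071262836456), 7.582375526428223)), ('side', 1915, ((0.4866516590118408, 0.03226335346698761), (0.19267340004444122, 0.2704927325248718), 8.678131103515625))]
rel [-137.98208691   23.5341444 ] stand bay (np.float64(-111.2902274782845), np.float64(1.8646869242598274), np.float64(0.8675206266446892)) yaw-heading off -2.88699826951323
(-0.07, 0.004, -1.8) dx -0.0125 dy -0.0526 turn -0.044
```

View pics/top8.png

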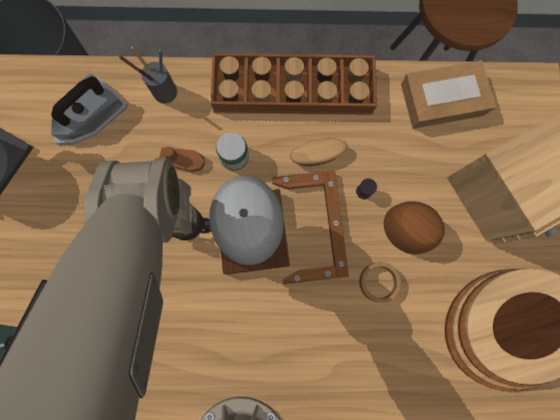

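```bash
python3 -m creep '{"hand":[85,85,85,85,85],"delta_pos":[[0,0.006,0],[0,0.003,0],[0.005,0,0],[0.005,0,0],[0,0,0]],"turn":[0,0,-0.15,-0.15,0]}'
python3 -m creep '{"hand":[85,85,85,85,85],"delta_pos":[[0,-0.006,0],[0,-0.008,0],[0,-0.008,0],[0,-0.008,0],[0,-0.006,0]],"turn":[0,0,0,0,0]}'
python3 - <<'E'
from h import *
s,M=tool(); print(s["wrist_force"])
cap("side","9");cap("top","9"); f=footfit("9"); print(f)
(cx,cy),_,a=f[0][2]; plan(np.array([cx,cy,np.radians(a-90)]),[(-.05,.0,0),(0,0,0)])
E
```

```text
clock: 9.37
tcp_pos: [0.4899, 0.1235, 0.0148]
orientation: [-0.001, -0.054, 0.999, -0.0]
wrist_force: [-0.3, -0.5, -0.3]
finger_gap: 0.0849
clock: 9.78
tcp_pos: [0.4948, 0.0971, 0.0154]
orientation: [0.001, -0.055, 0.999, 0.003]
wrist_force: [-0.9, 11.8, 1.5]
finger_gap: 0.0849
[-0.91292537 11.82162591  1.52510204]
[('top', 933, ((0.5009175539016724, -0.0867079496383667), (0.18877047300338745, 0.27465394139289856), 6.216778755187988)), ('side', 1997, ((0.49000293016433716, 0.009103938937187195), (0.19106264412403107, 0.2665563225746155), 6.18760871887207))]
rel [-182.33932275   13.86809132] stand bay (np.float64(-45.89697271148315), np.float64(0.08478726800180067), np.float64(-0.4980761445955548)) yaw-heading off -0.031662988624322604
(-0.05, 0.0, 0) dx 0.0021 dy 0.0053 turn -0.106
(0, 0, 0) dx -0.0000 dy -0.0625 turn -0.000
```

```bash
cat >> h.py <<'E'
def foot(tag,c="top"):
    d=np.load(f"{c}{tag}.npz"); w=cloud(d); z=w[...,2]
    m=((z>.036)&(z<.046)&(w[...,0]>.36)&(w[...,0]<.66)&(w[...,1]<.2)).astype(np.uint8)
    # keep components touching the stand region (biggest two)
    n,l,st,_=cv2.connectedComponentsWithStats(m,connectivity=4)
    k=[i for i in range(1,n) if st[i,4]>150]
    P=w[np.isin(l,k)][:,:2].astype(np.float32)
    (cx,cy),wh,a=cv2.minAreaRect(P); 
    if a>45: a-=90
    p=np.array([cx,cy,np.radians(a-90)]); print(c,len(P),[st[i,4] for i in k],np.round(wh,4),"world",p[:2],"bay x %.1f y %.1f th %.2f"%w2bay(p)); return p
E
python3 - <<'E'
from h import *
for t in ("7","8","9"):
    foot(t); foot(t,"side")
plan(foot("9"),[(-.05,.0,0),(0,0,0)])
E
```

```text
top 1085 [np.int32(1085)] [0.19   0.1594] world [0.49494326 0.00707983] bay x -139.7 y 5.1 th 3.90
side 1968 [np.int32(1620), np.int32(348)] [0.1985 0.566 ] world [ 0.51781231 -0.19495392] bay x 63.6 y 4.2 th -0.20
top 904 [np.int32(904)] [0.101  0.1595] world [ 0.45149037 -0.02767584] bay x -110.3 y -42.1 th 1.10
side 2063 [np.int32(1708), np.int32(355)] [0.1943 0.5387] world [ 0.51667881 -0.20833561] bay x 76.7 y 1.5 th -0.15
top 866 [np.int32(866)] [0.0829 0.1598] world [ 0.44339871 -0.0482078 ] bay x -90.9 y -52.5 th -0.33
side 2139 [np.int32(1784), np.int32(355)] [0.1908 0.5187] world [ 0.51600307 -0.2181412 ] bay x 86.4 y -0.3 th -0.09
top 866 [np.int32(866)] [0.0829 0.1598] world [ 0.44339871 -0.0482078 ] bay x -90.9 y -52.5 th -0.33
rel [-137.63623939   67.29133368] stand bay (np.float64(-90.85860443715535), np.float64(-52.537739784199026), np.float64(-0.32675284518758524)) yaw-heading off -0.20298628803229218
(-0.05, 0.0, 0) dx -0.0652 dy -0.0500 turn -0.106
(0, 0, 0) dx -0.0000 dy -0.0625 turn -0.000
```

```bash
python3 -m creep '{"hand":[85,85,85,85,85],"delta_pos":[[0,-0.006,0],[0,-0.008,0],[0,-0.008,0],[0,-0.008,0],[0,-0.008,0]],"turn":[0,0,0,0,0]}'
python3 - <<'E'
from h import *
s,M=tool(); print(s["wrist_force"])
cap("side","10");cap("top","10"); p=foot("10"); foot("10","side"); plan(p,[])
E
```

```text
clock: 10.3
tcp_pos: [0.4979, 0.0672, 0.0154]
orientation: [0.001, -0.055, 0.998, 0.003]
wrist_force: [-0.6, 13.3, 2.3]
finger_gap: 0.0848
[-0.55041012 13.32077479  2.30379741]
top 847 [np.int32(847)] [0.0739 0.1597] world [ 0.43976298 -0.07772174] bay x -62.0 y -59.6 th -2.12
side 2223 [np.int32(1878), np.int32(345)] [0.1904 0.4896] world [ 0.51126057 -0.23413959] bay x 101.7 y -6.9 th -1.65
rel [-138.24641776   69.67785868] stand bay (np.float64(-61.972238988331824), np.float64(-59.59954707564344), np.float64(-2.1215273775056995)) yaw-heading off 1.587630945125495
```

```bash
python3 -m creep '{"hand":[85,85,85,85,85],"delta_pos":[[0,0.006,0],[0.005,0.003,0],[0.007,0,0],[0.007,0,0],[0,0,0]],"turn":[0,0,0,-0.1,0]}'
python3 -m creep '{"hand":[85,85,85,85,85],"delta_pos":[[0,-0.006,0],[0,-0.006,0],[0,-0.006,0],[0,-0.004,0],[0,-0.004,0]],"turn":[0,0,0,0,0]}'
python3 - <<'E'
from h import *
s,M=tool(); print(s["wrist_force"])
cap("side","11");cap("top","11"); p=foot("11"); foot("11","side"); plan(p,[])
E
```

```text
clock: 10.82
tcp_pos: [0.4798, 0.0702, 0.0148]
orientation: [-0.001, -0.058, 0.998, -0.0]
wrist_force: [0.2, -0.7, -0.4]
finger_gap: 0.0851
clock: 11.23
tcp_pos: [0.484, 0.0524, 0.0154]
orientation: [0.0, -0.059, 0.998, 0.004]
wrist_force: [-1.5, 16.1, 4.9]
finger_gap: 0.0851
[-1.54823832 16.12538916  4.85379094]
top 859 [np.int32(859)] [0.0792 0.1602] world [ 0.44470891 -0.08994126] bay x -49.3 y -56.1 th -2.22
side 2343 [np.int32(1983), np.int32(360)] [0.1929 0.489 ] world [ 0.51130575 -0.23462901] bay x 102.2 y -6.9 th -1.97
rel [-138.08182288   50.37985475] stand bay (np.float64(-49.2582152894985), np.float64(-56.11634807146708), np.float64(-2.2179395593599485)) yaw-heading off 2.2261993710741415
```

```bash
python3 - <<'E'
from h import *
a=cv2.imread("pics/side11.png")[120:310,150:400]; cv2.imwrite("pics/s11c.png",cv2.resize(a,(780,593),interpolation=cv2.INTER_CUBIC))
im=cv2.imread("pics/top11.png")[150:300,180:360]; cv2.imwrite("pics/t11c.png",cv2.resize(im,(720,600),interpolation=cv2.INTER_CUBIC))
E
```

```text
(no output)
```

View pics/s11c.png

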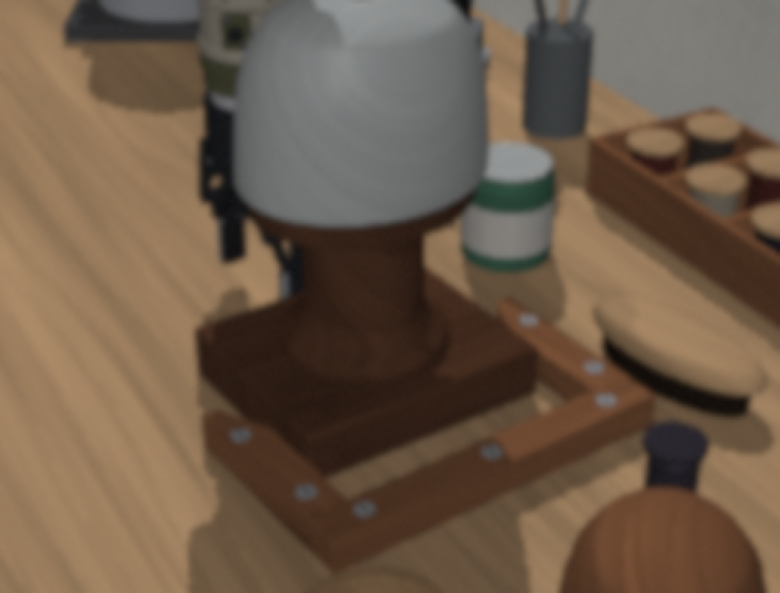

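View pics/t11c.png

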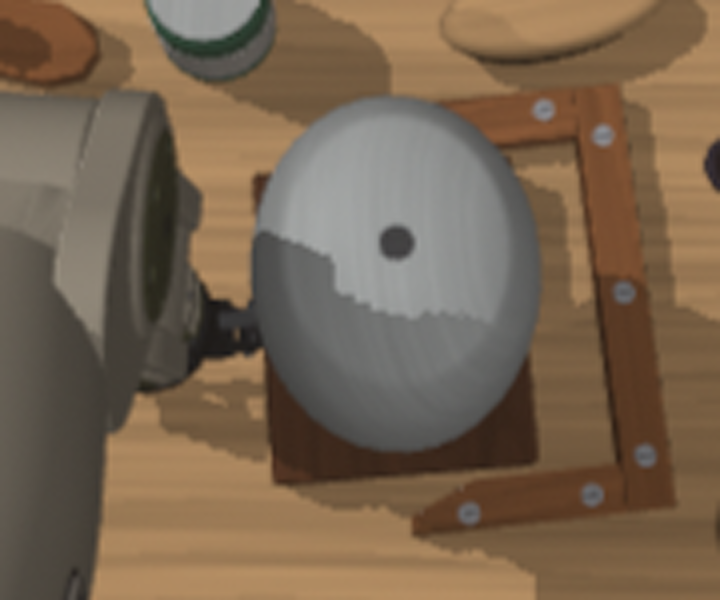

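```bash
cat >> h.py <<'E'
def gaps(tag):
    for c in ("top","side"):
        w=cloud(np.load(f"{c}{tag}.npz")).reshape(-1,3); w=w[np.isfinite(w[:,2])]
        q=inframe(w,*HOME)*1e3; z=w[:,2]*1e3
        F=(z>35)&(z<46)&(abs(q[:,1])<115)&(q[:,0]<100)&(q[:,0]>-150); B=(z>20)&(z<31)
        print(c,"right/left edges by x:")
        for x in range(-120,110,20):
            f=F&(q[:,0]>=x)&(q[:,0]<x+20); fr=q[f,1]; fr=fr[abs(fr)<108]
            br=q[B&(q[:,0]>=x)&(q[:,0]<x+20)&(q[:,1]<-97)&(q[:,1]>-118),1]; bl=q[B&(q[:,0]>=x)&(q[:,0]<x+20)&(q[:,1]>97)&(q[:,1]<118),1]
            print(x,"foot %s  batR %s batL %s"%(np.round(np.percentile(fr,[1,99]),1) if len(fr)>8 else None, round(np.percentile(br,97),1) if len(br)>5 else None, round(np.percentile(bl,3),1) if len(bl)>5 else None))
        print(" foot front x by y:")
        for y in range(-90,100,30):
            f=q[F&(abs(q[:,1]-y)<12),0]; b=q[B&(abs(q[:,1]-y)<12)&(q[:,0]>70)&(q[:,0]<120),0]
            print(y, np.round(np.percentile(f,[1,99]),1) if len(f)>8 else None, "back batten", np.round(np.percentile(b,[3,97]),1) if len(b)>5 else None)
E
python3 - <<'E'
from h import *
gaps("11")
E
```

```text
top right/left edges by x:
-120 foot [-92.8  93.9]  batR None batL None
-100 foot [-94.  -63.1]  batR None batL None
-80 foot [-94.9 -77. ]  batR None batL None
-60 foot [-95.  -81.4]  batR None batL None
-40 foot [-95.6 -79.3]  batR -108.9 batL None
-20 foot [-96.7 -70.3]  batR -103.5 batL None
0 foot [-96.7 -52.4]  batR -102.9 batL None
20 foot [-97.5  90. ]  batR -103.2 batL 103.1
40 foot None  batR -103.2 batL 103.0
60 foot None  batR -102.9 batL 102.8
80 foot None  batR -97.9 batL 97.7
100 foot None  batR -98.9 batL 98.8
 foot front x by y:
-90 [-128.4   28.2] back batten [ 79.8 109.2]
-60 [-128.5   29.9] back batten [ 80.3 109.1]
-30 [-128.1   31.4] back batten [ 80.6 108.8]
0 None back batten [ 80.4 109.4]
30 None back batten [ 80.8 109.2]
60 None back batten [ 80.6 108.7]
90 [-124.4   33.7] back batten [ 81.1 109.3]
side right/left edges by x:
-120 foot [-93.4 -16.4]  batR None batL None
-100 foot [-94.1  94. ]  batR None batL None
-80 foot [-95.1  93.1]  batR None batL None
-60 foot [-96.  93.]  batR None batL None
-40 foot [-96.6  91.6]  batR -97.1 batL 108.6
-20 foot [-97.1  89.9]  batR -97.0 batL 106.0
0 foot [-96.3  88.2]  batR -97.2 batL 105.1
20 foot [-96.2  88.7]  batR -97.8 batL 102.8
40 foot None  batR -102.8 batL 101.7
60 foot None  batR -102.2 batL 102.4
80 foot None  batR -98.1 batL 98.1
100 foot None  batR -98.2 batL 97.9
 foot front x by y:
-90 [-126.7   28.4] back batten [ 81.2 109.8]
-60 [-127.2   29.5] back batten [ 80.7 110. ]
-30 [-129.    32.1] back batten [ 80.6 110.1]
0 [-136.7   31.4] back batten [ 81.4 110. ]
30 [-5.1 33.3] back batten [ 80.7 110.2]
60 [-62.7  33.5] back batten [ 81.1 110.3]
90 [-97.9  32.7] back batten [ 81.3 110.2]
```

```bash
python3 -m creep '{"hand":[85,85,85,85,85],"delta_pos":[[0,0.006,0],[0.005,0.003,0],[0.01,0,0],[0.01,0,0],[0,0,0]],"turn":[0,0,0,0,0]}'
python3 -m creep '{"hand":[85,85,85,85,85],"delta_pos":[[0,-0.006,0],[0,-0.006,0],[0,-0.006,0],[0,-0.004,0],[0,-0.003,0]],"turn":[0,0,0,0,0]}'
python3 - <<'E'
from h import *
s,M=tool(); print(s["wrist_force"])
cap("side","12");cap("top","12"); p=foot("12"); foot("12","side"); plan(p,[]); gaps("12")
E
```

```text
clock: 11.75
tcp_pos: [0.4607, 0.0543, 0.0146]
orientation: [-0.002, -0.058, 0.998, -0.0]
wrist_force: [0.2, 0.3, -0.9]
finger_gap: 0.0857
clock: 12.17
tcp_pos: [0.4647, 0.0373, 0.0153]
orientation: [-0.001, -0.059, 0.998, 0.004]
wrist_force: [-3.8, 16.2, 7.8]
finger_gap: 0.0849
[-3.82930141 16.16610783  7.82020522]
top 841 [np.int32(841)] [0.0611 0.1593] world [ 0.43960381 -0.10444114] bay x -35.5 y -62.9 th -0.18
side 2377 [np.int32(2023), np.int32(354)] [0.1917 0.4784] world [ 0.51909608 -0.23885855] bay x 107.3 y 0.3 th -0.04
rel [-137.49864761   41.06112663] stand bay (np.float64(-35.454730011924035), np.float64(-62.88188226769191), np.float64(-0.17634219302695056)) yaw-heading off 0.17815845780413817
top right/left edges by x:
-120 foot [-92.5  95.5]  batR None batL None
-100 foot [-92.6 -42.3]  batR None batL None
-80 foot [-92.8 -64.4]  batR None batL None
-60 foot [-92.6 -75.8]  batR None batL None
-40 foot [-92.8 -80.1]  batR -108.9 batL None
-20 foot [-93.1 -75.7]  batR -103.3 batL None
0 foot [-93.3 -63.8]  batR -103.1 batL None
20 foot [-93.2 -42.8]  batR -103.2 batL Non
[... 631 characters left out ...]
[-94.1  94. ]  batR None batL None
-40 foot [-93.4  95.1]  batR -108.1 batL 110.9
-20 foot [-93.5  93.1]  batR -103.3 batL 110.0
0 foot [-92.7  93.7]  batR -102.4 batL 108.9
20 foot [-93.1  92.6]  batR -103.1 batL 103.3
40 foot [-91.8  90.8]  batR -102.0 batL 101.9
60 foot None  batR -101.7 batL 102.1
80 foot None  batR -97.5 batL 97.2
100 foot None  batR -97.8 batL 98.0
 foot front x by y:
-90 [-112.3   43.1] back batten [ 79.9 110.3]
-60 [-113.    43.1] back batten [ 79.8 109.3]
-30 [-130.5   44.4] back batten [ 81.  109.9]
0 [-115.6   43.5] back batten [ 80.7 109.1]
30 [10. 45.] back batten [ 79.8 109.4]
60 [-50.9  44.3] back batten [ 80.7 109.4]
90 [-84.9  42.9] back batten [ 81.1 110. ]
```

```bash
python3 -m creep '{"hand":[85,85,85,85,85],"delta_pos":[[0,0.006,0],[-0.005,0.003,0],[-0.007,0,0],[-0.007,0,0],[0,0,0]],"turn":[0,0,0,0,0]}'
python3 -m creep '{"hand":[85,85,85,85,85],"delta_pos":[[0,-0.006,0],[0,-0.007,0],[0,-0.007,0],[0,-0.005,0],[0,-0.004,0]],"turn":[0,0,0,0,0]}'
python3 - <<'E'
from h import *
s,M=tool(); print(s["wrist_force"])
cap("side","13");cap("top","13"); p=foot("13"); foot("13","side"); plan(p,[]); gaps("13")
im=cv2.imread("pics/top13.png")[150:300,180:360]; cv2.imwrite("pics/t13c.png",cv2.resize(im,(720,600),interpolation=cv2.INTER_CUBIC))
a=cv2.imread("pics/side13.png")[120:310,150:400]; cv2.imwrite("pics/s13c.png",cv2.resize(a,(780,593),interpolation=cv2.INTER_CUBIC))
E
```

```text
clock: 12.68
tcp_pos: [0.4826, 0.0432, 0.0154]
orientation: [0.001, -0.058, 0.998, -0.0]
wrist_force: [-0.5, -0.1, -0.6]
finger_gap: 0.085
clock: 13.1
tcp_pos: [0.4821, 0.0233, 0.0154]
orientation: [-0.0, -0.059, 0.998, 0.004]
wrist_force: [-3.0, 15.7, 8.3]
finger_gap: 0.0848
[-3.04646713 15.72486306  8.25240064]
top 877 [np.int32(877)] [0.0789 0.1598] world [ 0.45061886 -0.12005258] bay x -18.7 y -53.8 th 0.27
side 2426 [np.int32(2069), np.int32(357)] [0.1924 0.4593] world [ 0.52042943 -0.2482954 ] bay x 116.9 y 0.6 th -0.31
rel [-137.82996241   48.69541981] stand bay (np.float64(-18.662415033704644), np.float64(-53.76780111373821), np.float64(0.2712038122220729)) yaw-heading off -0.24849394688632354
top right/left edges by x:
-120 foot None  batR None batL None
-100 foot [-92.2  94.7]  batR None batL None
-80 foot [-93.1 -42. ]  batR None batL None
-60 foot [-92.7 -64.3]  batR None batL None
-40 foot [-93.1 -75.3]  batR -108.9 batL None
-20 foot [-92.7 -79.4]  batR -103.4 batL None
0 foot [-92.5 -74.2]  batR -103.2 batL None
20 foot [-91.8 -62.9]  batR -103.2 batL None
40 foot [-91
[... 634 characters left out ...]
 93.6]  batR None batL None
-40 foot [-93.3  95.3]  batR -110.8 batL 112.4
-20 foot [-93.3  95.3]  batR -103.6 batL 109.9
0 foot [-92.8  95. ]  batR -102.0 batL 109.1
20 foot [-91.7  92.8]  batR -103.6 batL 111.6
40 foot [-91.7  94.6]  batR -102.1 batL 101.8
60 foot [-89.9  31.5]  batR -101.8 batL 102.5
80 foot None  batR -97.9 batL 97.9
100 foot None  batR -97.8 batL 97.6
 foot front x by y:
-90 [-95.   60.8] back batten [ 80.5 109.9]
-60 [-96.2  60.1] back batten [ 80.1 109.9]
-30 [-109.8   60.5] back batten [ 81.2 110. ]
0 [-103.9   60.2] back batten [ 81.7 109.7]
30 [27.4 59. ] back batten [ 80.8 110.2]
60 [-28.1  58.9] back batten [ 79.6 109.7]
90 [-60.9  57.7] back batten [ 81.8 110.3]
```

View pics/t13c.png

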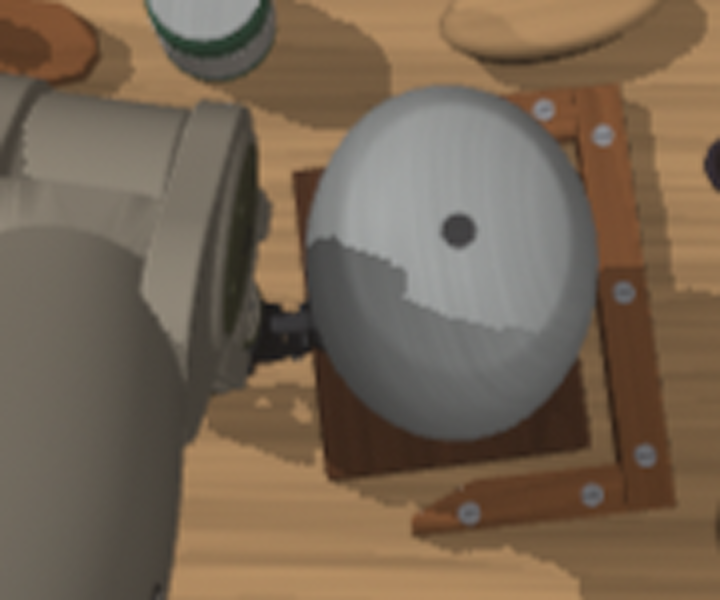

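View pics/s13c.png

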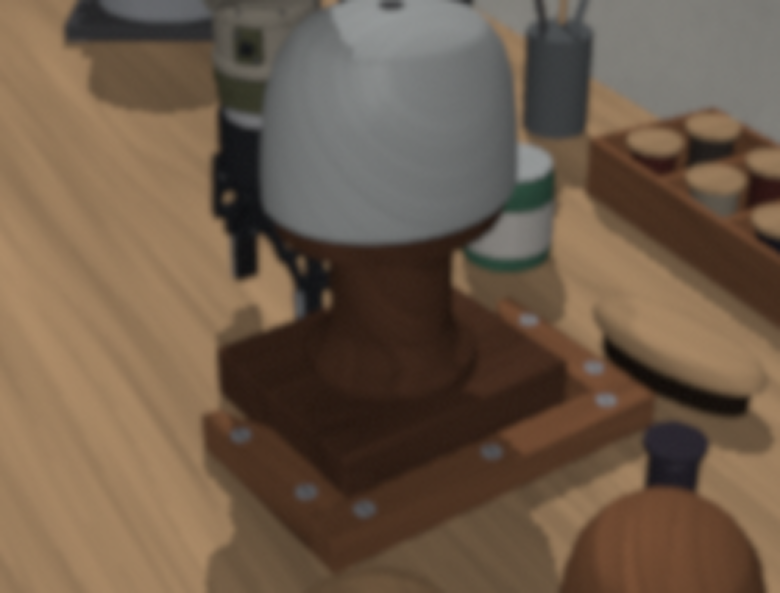

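```bash
python3 -m creep '{"hand":[85,85,85,85,85],"delta_pos":[[0,0.006,0],[0,0.003,0],[-0.006,0,0],[-0.005,0,0],[0,0,0]],"turn":[0,0,0,0,0]}'
python3 -m creep '{"hand":[85,85,85,85,85],"delta_pos":[[0,-0.006,0],[0,-0.006,0],[0,-0.005,0],[0,-0.004,0],[0,-0.003,0]],"turn":[0,0,0,0,0]}'
python3 - <<'E'
from h import *
s,M=tool(); print(s["wrist_force"])
cap("side","14");cap("top","14"); p=foot("14"); foot("14","side"); plan(p,[]); gaps("14")
E
```

```text
clock: 13.62
tcp_pos: [0.4924, 0.0283, 0.0153]
orientation: [0.001, -0.058, 0.998, -0.0]
wrist_force: [0.7, -0.1, -0.3]
finger_gap: 0.0851
clock: 14.03
tcp_pos: [0.4925, 0.0124, 0.0153]
orientation: [0.0, -0.059, 0.998, 0.004]
wrist_force: [-1.6, 15.0, 6.1]
finger_gap: 0.0846
[-1.61043698 15.04432094  6.05042881]
top 893 [np.int32(893)] [0.0881 0.1597] world [ 0.45654878 -0.13168389] bay x -6.4 y -49.2 th 0.62
side 2442 [np.int32(2108), np.int32(334)] [0.1916 0.4466] world [ 0.52089608 -0.25355285] bay x 122.1 y 0.4 th -0.20
rel [-137.85100304   54.12130804] stand bay (np.float64(-6.417516854930527), np.float64(-49.23858955288997), np.float64(0.62067585812052)) yaw-heading off -0.5818306508040547
top right/left edges by x:
-120 foot None  batR None batL None
-100 foot [-91.3  92.6]  batR None batL None
-80 foot [-93.4  94.5]  batR None batL None
-60 foot [-93.5 -52.9]  batR None batL None
-40 foot [-93.4 -69.5]  batR -108.9 batL None
-20 foot [-93.2 -78.9]  batR -103.3 batL None
0 foot [-92.9 -79.6]  batR -103.2 batL None
20 foot [-92.7 -71.9]  batR -103.2 batL None
40 foot [-92.2 -5
[... 635 characters left out ...]
6  93.1]  batR None batL None
-40 foot [-93.2  94. ]  batR -108.0 batL 110.9
-20 foot [-93.4  94.1]  batR -104.1 batL 109.2
0 foot [-92.8  94.6]  batR -103.0 batL 109.7
20 foot [-92.2  93.9]  batR -103.0 batL 108.9
40 foot [-91.7  92.5]  batR -102.2 batL 107.3
60 foot [-90.9  92.4]  batR -102.5 batL 102.2
80 foot None  batR -97.7 batL 98.9
100 foot None  batR -97.7 batL 98.6
 foot front x by y:
-90 [-83.4  72.6] back batten [ 71.4 109.8]
-60 [-83.1  72.5] back batten [ 71.  109.8]
-30 [-85.5  72.3] back batten [ 70.6 109.9]
0 [-100.6   72.3] back batten [ 70.4 109.7]
30 [38.6 71.8] back batten [ 70.2 110.2]
60 [-14.2  70. ] back batten [ 70.2 109.5]
90 [-50.9  69.9] back batten [ 70.4 109.7]
```

```bash
python3 -m creep '{"hand":[85,85,85,85,85],"delta_pos":[[0,0.006,0],[0,0.003,0],[-0.007,0,0],[-0.008,0,0],[0,0,0]],"turn":[0,0,0,0,0]}'
python3 -m creep '{"hand":[85,85,85,85,85],"delta_pos":[[0,-0.005,0],[0,-0.005,0],[0,-0.003,0],[0,-0.003,0],[0,-0.002,0]],"turn":[0,0,0,0,0]}'
python3 -m creep '{"hand":[85,85,85,85,85],"delta_pos":[[0,-0.001,0],[0,-0.001,0],[0,-0.001,0],[0,0,0],[0,0,0]],"turn":[0,0,0,0,0]}'
python3 - <<'E'
from h import *
s,M=tool(); print(s["wrist_force"])
cap("side","15");cap("top","15"); p=foot("15"); foot("15","side"); plan(p,[]); gaps("15")
E
```

```text
clock: 14.55
tcp_pos: [0.5063, 0.0178, 0.0154]
orientation: [0.001, -0.058, 0.998, -0.0]
wrist_force: [0.9, 0.6, -0.2]
finger_gap: 0.0849
clock: 14.97
tcp_pos: [0.5057, 0.007, 0.0154]
orientation: [0.001, -0.059, 0.998, 0.004]
wrist_force: [-0.7, 21.7, 9.2]
finger_gap: 0.085
clock: 15.38
tcp_pos: [0.5058, 0.0069, 0.0156]
orientation: [0.001, -0.06, 0.998, 0.006]
wrist_force: [1.3, 22.5, 7.9]
finger_gap: 0.0848
[ 1.26365127 22.45782279  7.88548832]
top 907 [np.int32(907)] [0.1019 0.1599] world [ 0.46311954 -0.13736731] bay x -0.0 y -43.4 th -0.27
side 2463 [np.int32(2110), np.int32(353)] [0.1922 0.4262] world [ 0.52217293 -0.26359761] bay x 132.3 y 0.5 th 0.04
rel [-138.54275072   58.62338406] stand bay (np.float64(-0.004774038115503733), np.float64(-43.377458575330174), np.float64(-0.26633376254598706)) yaw-heading off 0.46478257524622585
top right/left edges by x:
-120 foot None  batR None batL None
-100 foot None  batR None batL None
-80 foot [-92.6  93.6]  batR None batL None
-60 foot [-93.6  92.7]  batR None batL None
-40 foot [-93.9 -64.8]  batR -108.9 batL None
-20 foot [-93.7 
[... 757 characters left out ...]
-93.6  92. ]  batR None batL None
-40 foot [-93.7  94.2]  batR -109.0 batL 110.4
-20 foot [-94.5  93.5]  batR -103.7 batL 109.1
0 foot [-94.2  92.8]  batR -102.4 batL 108.4
20 foot [-93.3  93.2]  batR -102.8 batL 108.7
40 foot [-92.5  93. ]  batR -102.9 batL 109.2
60 foot [-92.3  92.3]  batR -102.1 batL 102.8
80 foot None  batR -98.3 batL 97.4
100 foot None  batR -98.1 batL 98.1
 foot front x by y:
-90 [-77.1  79.8] back batten [ 73.2 109.8]
-60 [-77.4  78.8] back batten [ 77.7 109.7]
-30 [-79.9  79.4] back batten [ 77.2 109.7]
0 [-93.4  79.1] back batten [ 77.1 109.9]
30 [43.1 79.4] back batten [ 76.8 109.7]
60 [-5.4 77.9] back batten [ 76.4 109.6]
90 [-43.6  77.6] back batten [ 76.1 109.6]
```

```bash
python3 -m creep '{"hand":[85,85,85,85,85],"delta_pos":[[0,0.01,0],[-0.012,0.003,0],[-0.016,0,0],[-0.016,0,0],[0,0,0]],"turn":[0,0,0,0,0]}'
python3 -m creep '{"hand":[85,85,85,85,85],"delta_pos":[[0,-0.004,0],[0,-0.003,0],[0,-0.003,0],[0,-0.002,0],[0,-0.002,0]],"turn":[0,0,0,0,0]}'
python3 - <<'E'
from h import *
s,M=tool(); print(s["wrist_force"],s["tcp_pos"],"tcp bay",inframe(s["tcp_pos"][None,:2],*HOME)*1e3)
E
```

```text
clock: 15.9
tcp_pos: [0.5434, 0.0152, 0.0155]
orientation: [0.002, -0.058, 0.998, -0.001]
wrist_force: [0.5, -0.6, -0.1]
finger_gap: 0.0846
clock: 16.32
tcp_pos: [0.5407, 0.0101, 0.0154]
orientation: [0.001, -0.06, 0.998, 0.006]
wrist_force: [0.5, 27.5, 6.1]
finger_gap: 0.0849
[ 0.52787188 27.5079627   6.10888122] [0.54073208 0.01009468 0.01539255] tcp bay [[-137.38013529   50.94515637]]
```

```bash
python3 -m creep '{"hand":[85,85,85,85,85],"delta_pos":[[0,-0.001,0],[0,0,0],[0,0.004,0],[0,0.008,0],[0,0.015,0]],"turn":[0,0,0,0,0]}'
python3 -m creep '{"hand":[85,85,85,85,85],"delta_pos":[[0,0.03,0],[0,0.03,0],[0,0.03,0],[0,0.03,0],[0,0.02,0]],"turn":[0,0,0,0,0]}'
python3 - <<'E'
from h import *
s,M=tool(); print(s["wrist_force"],s["tcp_pos"])
cap("side","16");cap("top","16"); p=foot("16"); foot("16","side"); gaps("16")
im=cv2.imread("pics/top16.png")[140:300,160:370]; cv2.imwrite("pics/t16c.png",cv2.resize(im,(788,600),interpolation=cv2.INTER_CUBIC))
a=cv2.imread("pics/side16.png")[100:310,150:420]; cv2.imwrite("pics/s16c.png",cv2.resize(a,(771,600),interpolation=cv2.INTER_CUBIC))
E
```

```text
clock: 16.73
tcp_pos: [0.538, 0.0248, 0.015]
orientation: [-0.0, -0.057, 0.998, -0.0]
wrist_force: [0.6, -0.4, -0.4]
finger_gap: 0.0851
clock: 17.15
tcp_pos: [0.5244, 0.1383, 0.0149]
orientation: [-0.001, -0.058, 0.998, -0.0]
wrist_force: [0.4, -0.1, -1.2]
finger_gap: 0.0851
[ 0.38515897 -0.13919099 -1.1814472 ] [0.52443837 0.13827141 0.01490843]
top 1054 [np.int32(1054)] [0.1898 0.1595] world [ 0.50717247 -0.13222463] bay x 0.0 y 1.0 th -0.09
side 2468 [np.int32(2116), np.int32(352)] [0.192  0.4274] world [ 0.5220499  -0.26375559] bay x 132.4 y 0.4 th -0.04
top right/left edges by x:
-120 foot None  batR None batL None
-100 foot None  batR None batL None
-80 foot [-92.3  93.6]  batR None batL None
-60 foot [-93.4  95.3]  batR None batL None
-40 foot [-93.6 -64.9]  batR -108.9 batL None
-20 foot [-93.4 -76.5]  batR -103.3 batL None
0 foot [-93.8 -80.5]  batR -103.1 batL None
20 foot [-94.  -77.4]  batR -103.1 batL None
40 foot [-93.7 -67.4]  batR -103.2 batL None
60 foot [-93.6 -48.1]  batR -103.5 batL None
80 foot None  batR -97.9 batL 99.1
100 foot None  batR -98.9 batL 98.2
 foot 
[... 480 characters left out ...]
. ]  batR None batL None
-40 foot [-94.   93.4]  batR -108.1 batL 110.4
-20 foot [-94.1  93.7]  batR -104.3 batL 108.1
0 foot [-94.9  93.9]  batR -102.1 batL 108.3
20 foot [-93.9  94.2]  batR -103.6 batL 109.4
40 foot [-93.7  92. ]  batR -102.5 batL 108.8
60 foot [-93.7  91.3]  batR -102.3 batL 102.8
80 foot [-88.9  87.1]  batR -97.6 batL 98.6
100 foot None  batR -97.8 batL 97.3
 foot front x by y:
-90 [-76.6  79.5] back batten [ 73.3 110.2]
-60 [-77.7  78.8] back batten [ 78.2 110. ]
-30 [-79.3  79.6] back batten [ 77.7 109.4]
0 [-79.3  80.3] back batten [ 77.5 109.7]
30 [46.6 80.4] back batten [ 77.9 109.8]
60 [-9.9 80.3] back batten [ 77.9 109.8]
90 [-43.2  79.1] back batten [ 78.2 110.1]
```

View pics/t16c.png

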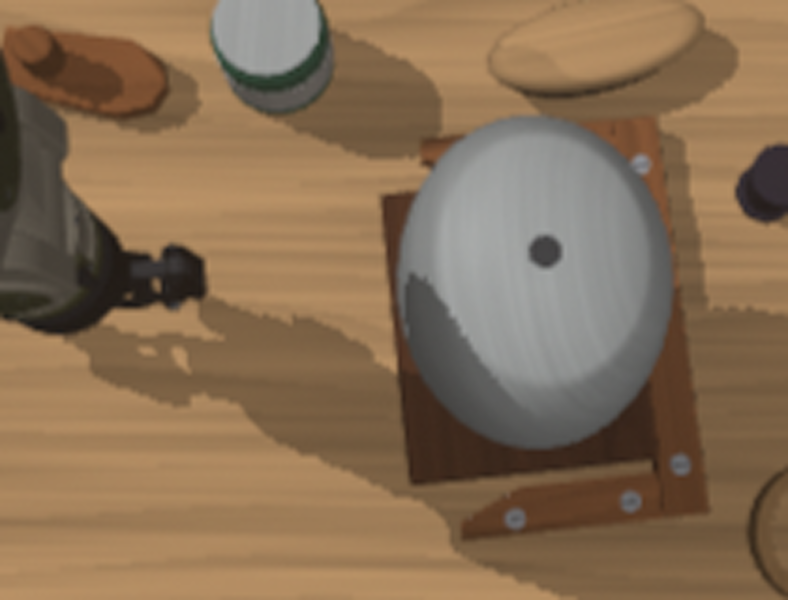

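View pics/s16c.png

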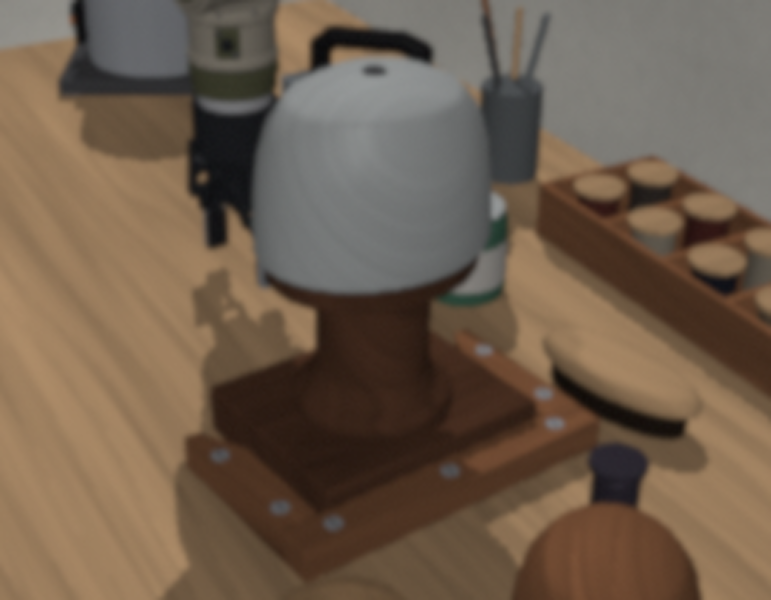

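```bash
python3 -m creep '{"hand":[85,85,85,85,85],"delta_pos":[[0.017,0,0],[0.018,0,0],[0.017,-0.03,0],[0.017,-0.03,0],[0,-0.03,0]],"turn":[0,0,0,0,0]}'
python3 -m creep '{"hand":[85,85,85,85,85],"delta_pos":[[0,-0.03,0],[0,-0.02,0],[0,-0.01,0],[0,-0.004,0],[0,-0.003,0]],"turn":[0,0,0,0,0]}'
python3 - <<'E'
from h import *
s,M=tool(); print(s["wrist_force"],"tcp bay",inframe(s["tcp_pos"][None,:2],*HOME)*1e3)
E
```

```text
clock: 17.67
tcp_pos: [0.4751, 0.0577, 0.0144]
orientation: [-0.002, -0.058, 0.998, -0.0]
wrist_force: [0.1, 0.5, -0.2]
finger_gap: 0.085
clock: 18.08
tcp_pos: [0.4851, 0.005, 0.015]
orientation: [-0.0, -0.057, 0.998, 0.0]
wrist_force: [-0.1, -0.0, -0.3]
finger_gap: 0.0849
[-0.09984316 -0.02831531 -0.32502612] tcp bay [[-138.85058328   -4.88376174]]
```

```bash
python3 -m creep '{"hand":[85,85,85,85,85],"delta_pos":[[0,-0.0015,0],[0,-0.0015,0],[0,-0.0015,0],[0,-0.0015,0],[0,-0.001,0]],"turn":[0,0,0,0,0]}'
python3 - <<'E'
from h import *
s,M=tool(); print(s["wrist_force"],"tcp bay",inframe(s["tcp_pos"][None,:2],*HOME)*1e3)
E
```

```text
clock: 18.5
tcp_pos: [0.4853, 0.0037, 0.0152]
orientation: [-0.0, -0.06, 0.998, 0.003]
wrist_force: [-2.9, 14.9, 6.8]
finger_gap: 0.0852
[-2.86485175 14.89315234  6.78100669] tcp bay [[-137.46840344   -4.90590862]]
```

```bash
python3 -m creep '{"hand":[85,85,85,85,85],"delta_pos":[[0,-0.002,0],[0,-0.002,0],[0,-0.001,0],[0,0,0],[0,0,0]],"turn":[0,0,0,0,0]}'
python3 - <<'E'
from h import *
s,M=tool(); print(s["wrist_force"],"tcp bay",inframe(s["tcp_pos"][None,:2],*HOME)*1e3)
E
```

```text
clock: 18.92
tcp_pos: [0.4851, 0.0036, 0.0156]
orientation: [-0.0, -0.061, 0.998, 0.007]
wrist_force: [-3.2, 27.5, 11.5]
finger_gap: 0.0847
[-3.24069956 27.49205595 11.50623162] tcp bay [[-137.39592916   -5.11053528]]
```

```bash
python3 -m creep '{"hand":[85,85,85,85,85],"delta_pos":[[0,0.003,0],[0,0.004,0],[0,0.006,0],[0,0.01,0],[0,0.02,0]],"turn":[0,0,0,0,0]}'
python3 -m creep '{"hand":[85,85,85,85,85],"delta_pos":[[0,0.035,0],[0,0.035,0],[0,0.035,0],[0,0.03,0],[0,0.02,0]],"turn":[0,0,0,0,0]}'
python3 -m creep '{"hand":[85,85,85,85,85],"delta_pos":[[0,0.02,-0.03],[0,0.02,-0.04],[0,0,-0.04],[0,0,-0.03],[0,0,0]],"turn":[0,0,0,0,0]}'
python3 - <<'E'
from h import *
s,M=tool(); print(s["wrist_force"],s["tcp_pos"])
cap("side","17");cap("top","17"); p=foot("17"); gaps("17")
a,b=np.load("top1.npz"),np.load("top17.npz")
for c,t in (("top","tin"),("top","tolliker"),("top","brush"),("top","thread"),("top","tape"),("top","wood_block")):
    print(t,[(r["score"],r["location"]) for r in env.find_in(c,t)[:1]])
im=cv2.imread("pics/top17.png"); cv2.imwrite("pics/t17d.png",cv2.absdiff(im,cv2.imread("pics/top1.png")))
E
```

```text
clock: 19.33
tcp_pos: [0.483, 0.03, 0.0151]
orientation: [0.0, -0.057, 0.998, -0.0]
wrist_force: [0.3, 0.3, 0.5]
finger_gap: 0.0846
clock: 19.75
tcp_pos: [0.4676, 0.1556, 0.015]
orientation: [-0.0, -0.059, 0.998, 0.0]
wrist_force: [0.7, -0.4, -0.2]
finger_gap: 0.0851
clock: 20.17
tcp_pos: [0.4676, 0.1867, 0.1322]
orientation: [0.004, -0.059, 0.998, 0.001]
wrist_force: [1.7, 0.7, 0.5]
finger_gap: 0.0851
[1.69979173 0.65774829 0.48464841] [0.46755265 0.18665163 0.13220256]
top 1061 [np.int32(1061)] [0.1889 0.16  ] world [ 0.50666475 -0.13252753] bay x 0.3 y 0.4 th -0.09
top right/left edges by x:
-120 foot None  batR None batL None
-100 foot None  batR None batL None
-80 foot [-92.4  93.5]  batR None batL None
-60 foot [-93.3  94.9]  batR None batL None
-40 foot [-93.5 -64.7]  batR -108.9 batL None
-20 foot [-93.7 -76.5]  batR -103.4 batL None
0 foot [-93.9 -80.6]  batR -103.1 batL None
20 foot [-93.8 -77.3]  batR -103.2 batL None
40 foot [-93.9 -67.4]  batR -103.2 batL None
60 foot [-93.6 -48.3]  batR -103.2 batL None
80 foot None  batR -97.8 batL 99.4
100 foot None  batR -98.9 batL 9
[... 681 characters left out ...]
 -103.5 batL 108.2
40 foot [-93.9  93. ]  batR -102.9 batL 109.3
60 foot [-93.3  92. ]  batR -102.8 batL 102.2
80 foot [-65.2  87.8]  batR -97.8 batL 97.8
100 foot None  batR -97.9 batL 98.9
 foot front x by y:
-90 [-77.1  78.8] back batten [ 75.4 109.9]
-60 [-76.2  78.9] back batten [ 77.7 109.7]
-30 [-78.4  80.2] back batten [ 77.7 109.7]
0 [-77.9  80.1] back batten [ 77.3 110. ]
30 [43.1 80.4] back batten [ 78.5 110.1]
60 [-9.8 79.6] back batten [ 77.9 109.5]
90 [-42.7  79.5] back batten [ 78.2 109.5]
tin [(0.64, [151.5, 233.8])]
tolliker [(0.73, [159.1, 181.1])]
brush [(0.92, [150.5, 318.7])]
thread [(0.7, [187.4, 366.8])]
tape [(0.82, [288.5, 393.7])]
wood_block [(0.72, [225.4, 413.9])]
```

View pics/top17.png

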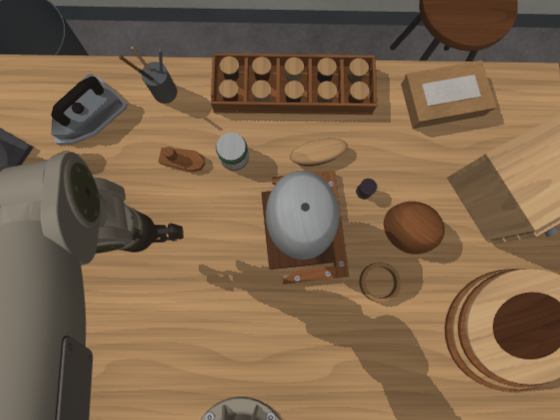

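View pics/t17d.png

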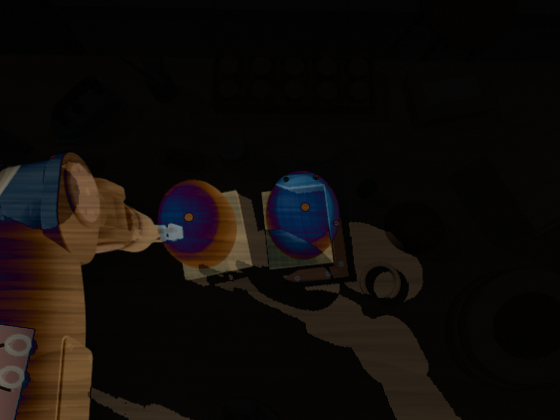

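View pics/side17.png

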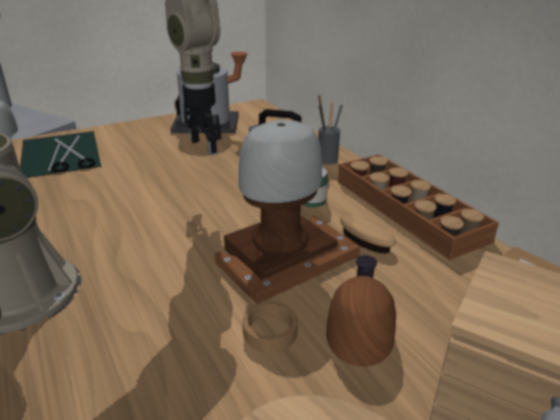

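The top view shows the foot (about rows 190–268, columns 262–335) seated in the bay. The difference image shows that only the stand, the arm and shadows changed, so the tin, tape, brush and the rest are where they started. The gripper is clear at (232, 170). The stand fits at bay x 0.3 mm, y 0.4 mm, turned -0.1°, so I'm handing in.

```bash
python3 -m creep '{"hand":[85,85,85,85,85],"delta_pos":[[0,0,0],[0,0,0],[0,0,0],[0,0,0],[0,0,0]],"turn":[0,0,0,0,0]}'
python3 -c "
from workcell import env
print(env.hand_in())"
```

```text
clock: 20.98
tcp_pos: [0.4645, 0.1851, 0.1271]
orientation: [0.0, -0.058, 0.998, 0.0]
wrist_force: [0.9, -0.4, -0.1]
finger_gap: 0.0852
the job is handed in; nothing more can be done
None
```

The crown block stand is home in the bench stop and the job is handed in at about 21 s of the 48 s allowed. I pushed only against the rear face of the foot, with the back of one finger about 15 mm above the bench. I backed off several times and shifted the push sideways to correct the stand's heading.

- **Final position:** the top camera put the foot at bay x 0.3 mm, y 0.4 mm, turned -0.1°. There was about 9 mm free to the right-hand batten. The left one was partly hidden by the crown, but the fit puts the gap there about equal.
- **Flush check by pushing:** at +51 mm and -5 mm off the bay's centreline, the tool stopped at the same depth, -137.4 mm, under 27.5 N. In the last push the force rose from 15 N to 27.5 N without the foot moving.
- **Forces:** the highest wrist force I read was about 30 N.
- **Other things on the bench:** the picture difference showed only the stand, the arm and shadows changed. The arm ended well clear of everything.

**Where checks disagreed:**
- The edge readings of the foot's front face scattered between 77 and 80 mm. The lowest were at the right corner, from both cameras. I put this down to depth noise at the edge, so a gap of up to about 1 mm there cannot be excluded from the images alone.
- The first seating push left the foot turned slightly, possibly by up to 0.8°. I followed it with a push on the left and one near the centre.
- The gripper's knuckle ran above the foot near the post. By my measurements it cleared the post by over 10 mm, and I saw no sign of contact, but I did not check this directly during the pushes.

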